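# Rack three rubber-covered rollers in a two-tier V-groove cradle

## Robot

A 6-joint arm with a two-finger parallel gripper is mounted at the origin on a cart in front of the work surface, level with it; the furniture and walls round the work are solid. World frame = base frame: x ahead of the robot, y to its left, z up, the work surface at z = 0. Lengths are in m, angles in rad, forces in N, time in s.
With the tool pointing down it reaches from about 0.375 to 0.975 m from the base axis. Payload 3.8 kg.
Tool frame: the origin (TCP) lies on the mounting face of the last link; the fingertips stand 173 mm ahead of it and the grasp point (between the pads) lies 155 mm ahead of it (bot.hold_point_z is the distance from the TCP to the grasp point, in m); z points along the fingers, y is the line along which they close (so a half turn about z gives the same grasp; the last joint's range is limited). The gripper opens to 85 mm and grips with 20 to 120 N. Pads are 22 mm wide; open, the fingers measure 114 mm over their backs; the gripper's body (76 mm by 85 mm) begins 54 mm behind the grasp point. The pads swing forward as they close: fully open they stand 13 mm farther back than shut.
Start: joints at [-0.037, 0.264, 1.604, -0, 1.274, -0.037], TCP at [0.675, -0, 0.405] pointing down, gripper open.
Joint ranges: [-2.63, 2.63], [-0.94, 2.18], [0.31, 2.57], [-1.31, 4.45], [0, 2.66], [-2.55, 2.55]. Speed limits (rad/s): [2.57, 2.57, 3.14, 3.14, 3.14, 3.14].

## Interface

Orientations are given as a rotation vector (axis times angle).
In Python, from workcell import bot, optics gives the robot as it stands.
- The arm moves only by the shell command python3 -m jog 'ROWS' [OPENING] [FORCE]. ROWS is JSON, a list of rows, each an object of numbers: "dx", "dy", "dz": the shift along the tool's x, y, z in mm; "ax", "ay", "az": the turn, a rotation vector about the tool's x, y, z in degrees. A call has 1 to 20 rows; each row shifts and turns the commanded pose from where the row before left it, along the tool's axes as they then stand; what a row does not reach is not made up. A row lasts 1/12 s, in which the tool goes at most 41.7 mm and 7.16 degrees, less where a joint would pass 70% of its speed; a pose out of reach is approached as far as the arm can. A call with a gripper value outside its range is refused whole. OPENING is the opening, from 0 (shut) to 1 (fully open), set as the call begins (- or left out, the last holds). The fingers move at their own pace and stop on an object; FORCE is the grip in N (left out, the last holds). Time passes only in rows, so rows that do not move let the fingers close. It gives the time, the measured TCP pose, the force, the opening and the grip force at its end, in the units of the state.
- bot.read_state(): the state, without advancing time (a new reading comes with each control period).
- optics.read_camera(name): name is "scene" or "side" or "wrist"; returns a dict with "img" (420x560x3 uint8, red, green, blue), "vertical_fov" (degrees; the focal length in pixels is half the picture's height over the tangent of half this angle, whatever the lens; pixels are square), "cx", "cy" (the principal point, pixels), "R" (3x3) and "t" (3): a world point X has camera coordinates R X + t; the wrist camera has in their place "tool_from_camera" (4x4, takes a point from camera to tool coordinates, whose origin is the TCP and whose axes are the flange's). Camera axes: x right, y down, z forward; pixel columns grow to the right and rows downward; lengths in m; the calibration is good to about 2 mm. The wrist camera is an equidistant fisheye: a pixel r from the principal point sees the ray r / f radians off the axis. A picture is of the moment at which its call begins: read the wrist's pose just before it. There is no depth.
- bot.finish_job(): hands the job in; it is judged then, once.
The state is a dict: "time": time; "q": joint angles; "joint_vel": joint speeds; "joint_torque": joint torques, N m; "tool_pos": TCP position; "tcp_rot": TCP orientation; "wrist_force": force on the tool from outside, world axes, zero at the start; "torque": the same for the moment, N m; "width": opening from 0.0 (shut) to 1.0 (fully open); "grip_force": force on a finger pad.
Only numpy, scipy, OpenCV 4.12 (cv2) and the standard library are available. Lean on these libraries where they do the work, as an engineer would, in place of code of your own. Each camera call takes 0.05 s, during which the arm holds its last target. There are 200 camera calls.

## Task

Rack the three rubber-covered rollers in the two-tier cradle, resting on their steel journals so that the rubber bears on nothing: lay the thickest in the wide pair of V-grooves of the fixed base and the middle one in the narrow pair, then stand the loose upper frame squarely on the base inside its corner guides, and last lay the thinnest roller in the V-grooves on top of the frame. Set each part down gently, without letting it drop, and let go of everything.

Things in the scene. Friction and masses are not known exactly. Their poses are not given: they have to be found in the camera images.
- base_cradle: Base of the cradle, fixed to the bench: two upright grey end plates (14 mm thick, 156 wide, 52 high, inner faces 108 apart) on two low steel rods, with a wide and a narrow V-groove in their top edges. Four flared steel corner guides, to 73 mm up, take the upper frame's feet (8 mm lead-in). Origin: centre of underside; x from plate to plate, as racked rollers lie; y along the plates; z up.
- wide_seat (a point): Where the middle of the large roller's axis belongs: over the base's wide 90-degree grooves (mouth 43 mm), at y = -42, z = 50.2 mm in the base's frame, axes as the base. About 9 mm play endways.
- narrow_seat (a point): Where the middle of the medium roller's axis belongs: over the base's narrow 90-degree grooves (mouth 19 mm), at y = +42, z = 55.2 mm in the base's frame, axes as the base. About 9 mm play endways.
- upper_frame: Loose upper frame, 0.5 kg: two grey arched end plates (12 mm thick, 153 wide, 75 high, inner faces 109 apart) joined by a 14 x 14 mm steel grip bar along x over the centre, mid-bar 46 mm above the feet. Four feet (14 mm wide, 15 high) at the plates' ends. Origin: centre of underside; x plate to plate; z up; a half turn is the same.
- frame_stand (a point): Where the upper frame's origin belongs: centre of the base, 52 mm up, on top of its end plates, x along the base's x (either way). The feet have 1.5 mm play inside the corner guides. With both rollers rightly seated the frame clears their journals by 3 mm; the tops of their covers then lie 23 mm above the frame's underside.
- top_seat (a point): On the upper frame, moving with it: where the middle of the small roller's axis belongs, over the 90-degree grooves (mouth 28 mm) in the plates' top edges, at y = 0, z = 70.9 mm in the frame's axes. About 9 mm play endways.
- large_roller: Thickest of three rollers, 0.8 kg: black rubber cover 50 mm in diameter, 90 long, and at each end a bare steel journal 28 mm in diameter, 30 long (150 overall). Lies level on its cover. Origin mid-length on its axis; x along the axis, same both ways.
- medium_roller: Middle roller, 0.5 kg: black rubber cover 40 mm in diameter, 90 long, steel journals 18 mm in diameter, 30 long (150 overall). Lies level on its cover. Origin mid-length on its axis; x along the axis, same both ways.
- small_roller: Thinnest roller, 0.22 kg: black rubber cover 28 mm in diameter, 90 long, steel journals 14 mm in diameter, 30 long (150 overall). Lies level on its cover. Origin mid-length on its axis; x along the axis, same both ways.

How it is judged:
By the outcome, as a careful person would: the job done as asked, in the order asked, and still so for the second after the job is handed in, with the robot touching nothing.
It also fails if it takes over 112 s, if anything falls off the work surface, if the arm or the gripper's body presses on something with over 40 N, if the wrist force passes 120 N, or if a joint passes its speed limit or range.

## Working session

There is one attempt and no reset: what is moved stays moved. The work goes in short steps, Python scripts to look and compute and a shell command to move; the robot and the scene stay as the last step left them, time stands still between calls to the robot, and variables do not carry over. Pictures are saved under pics/ and viewed, at most 14 in all, crops included, and the job is handed in when it is done.

```bash
ls; mkdir -p pics; python3 - <<'E'
from workcell import bot, optics
import cv2
print(bot.read_state(), bot.hold_point_z)
for n in ["scene","side","wrist"]:
    c=optics.read_camera(n)
    cv2.imwrite(f"pics/{n}0.png",cv2.resize(c["img"][:,:,::-1],(784,588),interpolation=cv2.INTER_CUBIC))
    print(n,{k:v for k,v in c.items() if k!="img"})
E
```

```text
pics
{'time': 0.0, 'q': array([-3.69214571e-02,  2.64765586e-01,  1.60540439e+00,  2.22937111e-05,
        1.27366569e+00, -3.68674603e-02]), 'joint_vel': array([-1.89029378e-04,  1.55844826e-03,  2.54244969e-04, -2.59402271e-03,
        8.58135117e-05, -1.41146804e-03]), 'joint_torque': array([ 6.10465631e-04, -5.15121067e+01, -3.67308676e+01, -4.07824507e-05,
        1.31324201e-02,  1.46811578e-05]), 'tool_pos': array([6.74653878e-01, 1.70385745e-07, 4.03336783e-01]), 'tcp_rot': array([-2.22033569, -2.22020125,  0.00237199]), 'wrist_force': array([ 0.34499527,  0.650547  , -1.01222909]), 'torque': array([0.03606587, 0.01270038, 0.03138545]), 'grip_force': 0.0, 'width': 1.0008548690401795} 0.1547
scene {'vertical_fov': 49.99972944220118, 'cx': 277.52164343198604, 'cy': 213.46362049500044, 'R': array([[ 0.83242187, -0.55403456, -0.01093375],
       [-0.41471089, -0.6097624 , -0.67542927],
       [ 0.36754416,  0.56677644, -0.73734372]]), 't': array([-0.46093139,  0.26688335,  0.85250633])}
side {'vertical_fov': 53.080282619122414, 'cx': 275.2682499357638, 'cy': 209.20159509578133, 'R': array([[-0.85346911, -0.52089358,  0.01613549],
       [-0.33331694,  0.52180583, -0.78525059],
       [ 0.4006124 , -0.67556535, -0.61896782]]), 't': array([0.45198208, 0.23453547, 0.79262613])}
wrist {'vertical_fov': 65.70646984690485, 'cx': 279.92254142092816, 'cy': 209.7343096989337, 'tool_from_camera': array([[ 1.08642560e-03, -9.54660295e-01, -2.97695383e-01,
         7.62506381e-02],
       [ 9.99999410e-01,  1.03988725e-03,  3.14703869e-04,
         8.87977156e-04],
       [ 9.13434622e-06, -2.97695549e-01,  9.54660861e-01,
         3.08763486e-02],
       [ 0.00000000e+00,  0.00000000e+00,  0.00000000e+00,
         1.00000000e+00]])}
```

View pics/scene0.png

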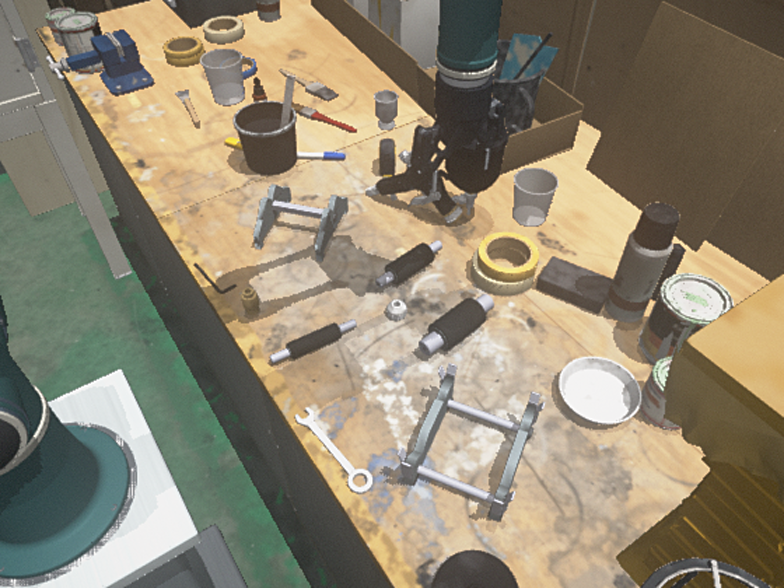

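View pics/side0.png

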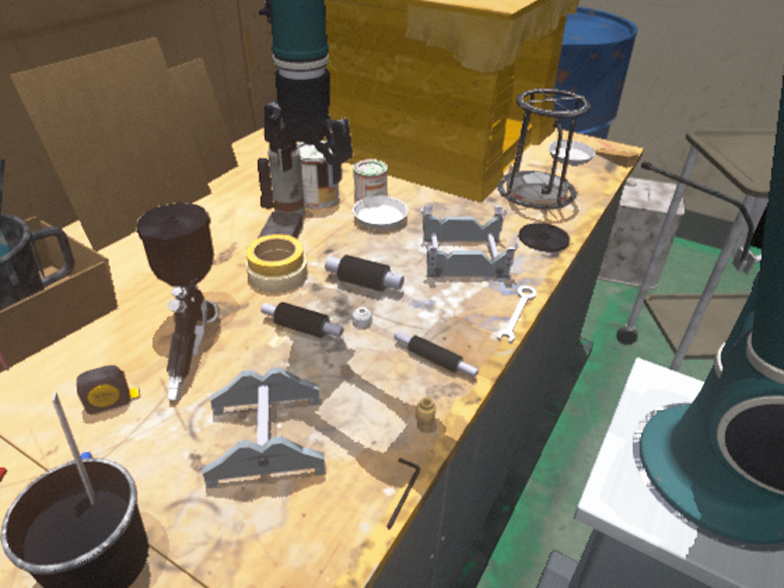

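View pics/wrist0.png

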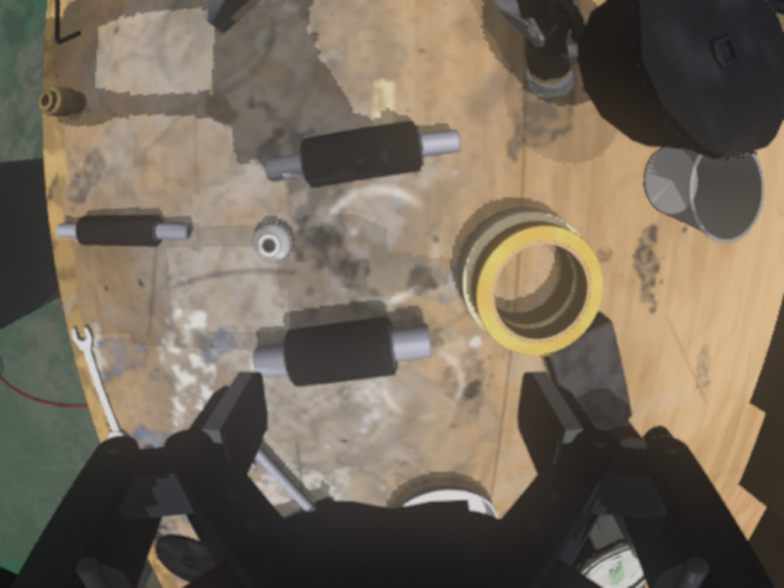

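Scene: base at about (470,440), frame (300,225), medium roller (410,263), large (457,323), small (313,342). Wrist: medium journal ends at (269,170)/(460,141), large (255,361)/(430,343), small (59,231)/(189,231), at 1.4x scale.

```bash
cat > h.py <<'E'
from workcell import bot, optics
import numpy as np, cv2, pickle
from scipy.spatial.transform import Rotation as Ro
from scipy.optimize import least_squares
def cam(n):
    s=bot.read_state(); c=dict(optics.read_camera(n)); c['name']=n
    c['f']=210/np.tan(np.radians(c['vertical_fov'])/2)
    if n=='wrist':
        T=np.eye(4); T[:3,:3]=Ro.from_rotvec(s['tcp_rot']).as_matrix(); T[:3,3]=s['tool_pos']
        M=np.linalg.inv(T@c['tool_from_camera']); c['R']=M[:3,:3]; c['t']=M[:3,3]
    return c
def proj(c,X):
    P=np.atleast_2d(X)@c['R'].T+c['t']
    if c['name']=='wrist':
        r=np.hypot(P[:,0],P[:,1]); th=np.arctan2(r,P[:,2]); q=P[:,:2]*(c['f']*th/np.maximum(r,1e-9))[:,None]
    else: q=P[:,:2]/P[:,2:]*c['f']
    return q+[c['cx'],c['cy']]
def onz(c,uv,z):
    d=(np.array(uv,float)-[c['cx'],c['cy']])/c['f']
    if c['name']=='wrist':
        th=np.hypot(*d); v=np.r_[d/th*np.sin(th),np.cos(th)]
    else: v=np.r_[d,1]
    o=-c['R'].T@c['t']; v=c['R'].T@v
    return o+v*(z-o[2])/v[2]
def pts(pose,L):  # pose x,y,yaw(deg); L local points in m
    x,y,a=pose; L=np.atleast_2d(L)
    return Ro.from_euler('z',a,degrees=True).apply(L)+[x,y,0]
def fit(obs,p0): # obs: list of (cam, local pts, pix)
    f=lambda p: np.concatenate([(proj(c,pts(p,L))-uv).ravel() for c,L,uv in obs])
    s=least_squares(f,p0,x_scale=[.01,.01,1]); return s.x,np.abs(s.fun).reshape(-1,2)
def crop(c,x0,y0,w,h,k): return cv2.resize(c['img'][y0:y0+h,x0:x0+w,::-1],None,fx=k,fy=k,interpolation=cv2.INTER_CUBIC)
E
python3 - <<'E'
from h import *
sc,si,w=cam('scene'),cam('side'),cam('wrist')
pickle.dump((sc,si,w),open('c0.pkl','wb'))
for n,r,a,b in [('large',.025,(255,361),(430,343)),('med',.02,(269,170),(460,141)),('small',.014,(59,231),(189,231))]:
    A=onz(w,np.array(a)/1.4,r);B=onz(w,np.array(b)/1.4,r);d=B-A
    print(n,(A+B)/2,np.hypot(*d[:2]),np.degrees(np.arctan2(d[1],d[0])))
# scene: base crop x 275-395,y 250-375 ; side base 290-380,135-205
cv2.imwrite('pics/b1.png',np.hstack([crop(sc,275,255,120,120,5)[:600,:], ])[:, :600])
a=crop(si,295,138,80,64,8);cv2.imwrite('pics/b2.png',a)
E
```

```text
large [ 0.63153981 -0.08480614  0.025     ] 0.1526676380957348 7.069753286438593
med [0.65320822 0.07824116 0.02      ] 0.15018599612260772 8.104040504685655
small [0.42711276 0.02376056 0.014     ] 0.15063076917189877 -2.8847186644489753
```

View pics/b1.png

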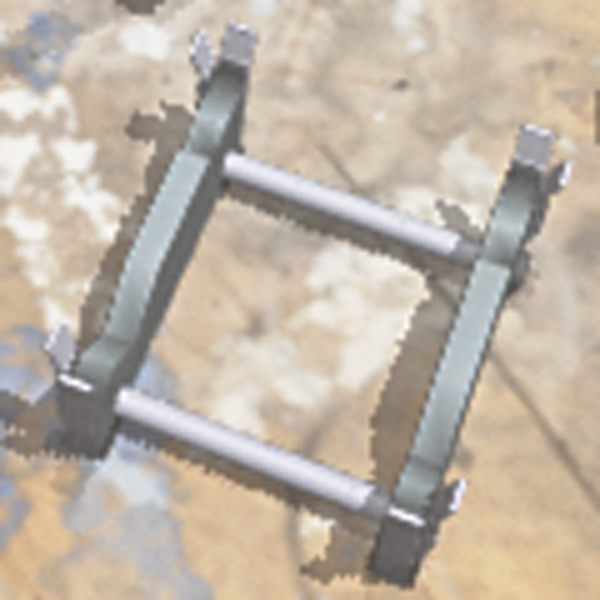

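View pics/b2.png

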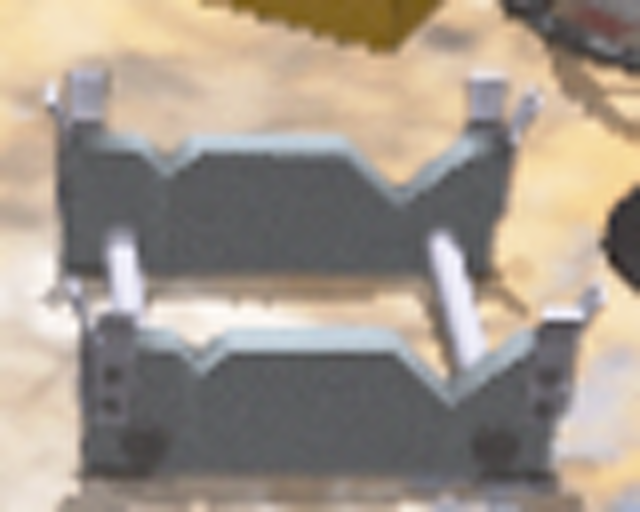

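Base crops: the wide groove is on the right of the side view (world −x side), so base y ≈ world +x and base x ≈ world −y. V vertices in the side crop are (452,402) and (205,373) on the near plate, (400,200) and (170,172) on the far plate.

```bash
python3 - <<'E'
from h import *
sc,si,w=pickle.load(open('c0.pkl','rb'))
L=np.array([[-68,-42,30.5],[-68,42,42.5],[54,-42,30.5],[54,42,42.5]])/1e3
uv=np.array([[452,402],[205,373],[400,200],[170,172]])/8+[295,138]
L2=np.array([[-54,-78,0],[68,-78,0],[54,-78,0],[-68,-78,0]])/1e3
uv2=np.array([[105,457],[412,585],[372,570],[60,428]])/5+[275,255]
for o in ([(si,L,uv)],[(sc,L2,uv2)],[(si,L,uv),(sc,L2,uv2)]):
    p,e=fit(o,[.6,-.3,-90]);print(p,e.round(1).tolist())
# frame initial guess crops: 
a=crop(sc,175,128,80,62,5);b=crop(si,140,258,95,95,4.2)
H=max(a.shape[0],b.shape[0]);f=lambda i:cv2.copyMakeBorder(i,0,H-i.shape[0],0,0,0)
cv2.imwrite('pics/f1.png',np.hstack([f(a),f(b)]));print(a.shape,b.shape)
E
```

```text
[  0.50738972  -0.26633072 -57.65666979] [[0.4, 0.1], [0.2, 0.4], [0.1, 0.4], [0.2, 0.1]]
[  0.51571711  -0.26755768 -59.24527217] [[0.6, 1.2], [0.9, 0.1], [0.2, 0.3], [1.8, 1.7]]
[  0.5123461   -0.26666527 -57.82278011] [[1.4, 0.7], [2.0, 1.0], [1.4, 0.2], [1.7, 0.5], [1.6, 0.4], [1.4, 0.1], [0.7, 0.1], [0.6, 3.4]]
(310, 400, 3) (399, 399, 3)
```

View pics/f1.png

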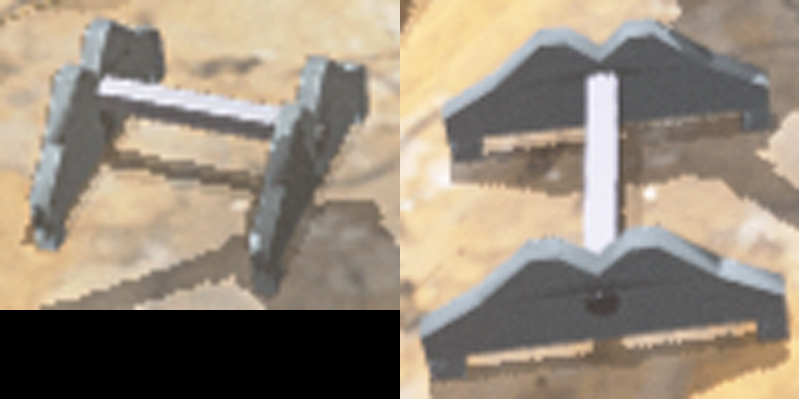

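Frame: V vertices at (600,273) near and (600,57) far; near foot corners at (432,378) and (787,342), far ones at (452,160) and (768,128).

```bash
python3 - <<'E'
from h import *
sc,si,w=pickle.load(open('c0.pkl','rb'))
L=np.array([[-66.5,0,61],[54.5,0,61],[-66.5,76.5,0],[-66.5,-76.5,0],[54.5,76.5,0],[54.5,-76.5,0]])/1e3
uv=(np.array([[600,273],[600,57],[432,378],[787,342],[452,160],[768,128]])-[400,0])/4.2+[140,258]
p,e=fit([(si,L,uv)],[.55,.25,-60]);print(p,e.round(1).tolist())
E
```

```text
[  0.54555681   0.28873908 -50.07219937] [[1.0, 0.2], [0.0, 0.1], [0.4, 0.6], [0.5, 0.9], [0.1, 0.3], [0.9, 0.1]]
```

```bash
cat >> h.py <<'E'
def go(x,y,z,ang): # totals in present tool axes; ang = world angle of tool y
    s=bot.read_state(); R=Ro.from_rotvec(s['tcp_rot']).as_matrix()
    d=R.T@(np.array([x,y,z])-s['tool_pos'])*1e3
    a=np.degrees(np.arctan2(R[1,1],R[0,1])); az=(a-ang+180)%360-180
    print('tool',s['tool_pos'].round(4),'ang',a.round(2),'tilt',(R[:2,2]*57.3).round(2),'q6',s['q'][5].round(2),'t',round(s['time'],1),'F',s['wrist_force'].round(1),'w',round(s['width'],3),round(s['grip_force'],1))
    print('  d(mm)',d.round(1),'n>=',int(np.ceil(np.linalg.norm(d)/41.6)),'az',round(az,1))
E
python3 -m jog '[{"dx":-32,"dy":-14},{"dx":-32,"dy":-14},{"dx":-32,"dy":-14},{"dx":-32,"dy":-14},{"dx":-32,"dy":-14},{"dx":-32,"dy":-14},{"dx":-32,"dy":-14},{"dx":-32,"dy":-14},{"dx":-32,"dy":-14},{"dx":-32,"dy":-14},{"dx":-32,"dy":-14},{"dx":-32,"dy":-14},{},{},{}]'
python3 - <<'E'
from h import *
w=cam('wrist'); pickle.dump(w,open('c1.pkl','wb'))
p=np.array(proj(w,[.51,-.267,.03]))[0]; print(p)
x0,y0=max(0,int(p[0]-130)),max(0,int(p[1]-100))
cv2.imwrite('pics/b3.png',crop(w,x0,y0,260,195,3)); print(x0,y0)
go(.6315,-.0848,.30,97)
E
```

```text
[168.71999218 360.76649142]
38 260
tool [ 0.6749 -0.      0.4044] ang -0.0 tilt [-0.03  0.  ] q6 -0.04 t 0.3 F [ 0.4  0.2 -0. ] w 1.0 0.0
  d(mm) [-84.8 -43.4 104.4] n>= 4 az -97.0invalid input
```

View pics/b3.png

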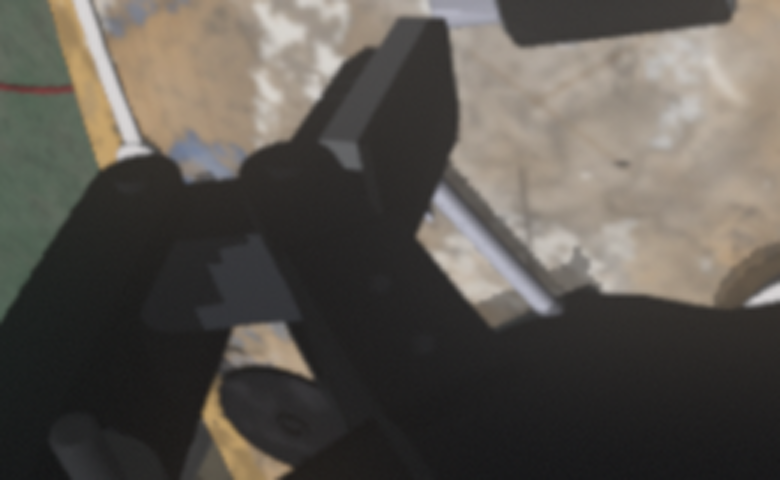

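The arm didn't move because the jog was refused, probably for the empty rows. The picture shows only the gripper. I'll retry with explicit keys.

```bash

python3 -m jog '[{"dx":-32,"dy":-14},{"dx":-32,"dy":-14},{"dx":-32,"dy":-14},{"dx":-32,"dy":-14},{"dx":-32,"dy":-14},{"dx":-32,"dy":-14},{"dx":-32,"dy":-14},{"dx":-32,"dy":-14},{"dx":-32,"dy":-14},{"dx":-32,"dy":-14},{"dx":-32,"dy":-14},{"dx":-32,"dy":-14},{"dz":0},{"dz":0},{"dz":0}]'
python3 - <<'E'
from h import *
w=cam('wrist'); pickle.dump(w,open('c1.pkl','wb'))
p=np.array(proj(w,[.51,-.267,.03]))[0]; print(p)
x0,y0=max(0,int(p[0]-130)),max(0,int(p[1]-100))
cv2.imwrite('pics/b4.png',crop(w,x0,y0,260,195,3)); print(x0,y0)
go(.6315,-.0848,.30,97)
E
```

```text
[168.65376261 360.70651322]
38 260
tool [0.675  0.     0.4045] ang 0.0 tilt [-0.02  0.  ] q6 -0.04 t 0.4 F [ 0.4 -0.6  0.2] w 1.0 0.0
  d(mm) [-84.8 -43.4 104.5] n>= 4 az -97.0invalid input
```

```bash
python3 -m jog '[{"dx":-10,"dy":0,"dz":0,"ax":0,"ay":0,"az":0}]'; python3 -m jog '[{"dx":-10}]'; python3 -m jog '[{"dx":-10}]' 1 20; python3 -m jog '[{"dx":-10.0}]' 1.0 20
```

```text
time: 0.48
tool_pos: [0.675, -0.0089, 0.4046]
tcp_rot: [-2.219, -2.223, -0.001]
wrist_force: [0.0, -0.8, -0.4]
width: 0.998
grip_force: 0.0invalid input
invalid input
invalid input
```

All six keys are required.

```bash

python3 -m jog '[{"dx":-31,"dy":-14,"dz":0,"ax":0,"ay":0,"az":0},{"dx":-31,"dy":-14,"dz":0,"ax":0,"ay":0,"az":0},{"dx":-31,"dy":-14,"dz":0,"ax":0,"ay":0,"az":0},{"dx":-31,"dy":-14,"dz":0,"ax":0,"ay":0,"az":0},{"dx":-31,"dy":-14,"dz":0,"ax":0,"ay":0,"az":0},{"dx":-31,"dy":-14,"dz":0,"ax":0,"ay":0,"az":0},{"dx":-31,"dy":-14,"dz":0,"ax":0,"ay":0,"az":0},{"dx":-31,"dy":-14,"dz":0,"ax":0,"ay":0,"az":0},{"dx":-31,"dy":-14,"dz":0,"ax":0,"ay":0,"az":0},{"dx":-31,"dy":-14,"dz":0,"ax":0,"ay":0,"az":0},{"dx":-31,"dy":-14,"dz":0,"ax":0,"ay":0,"az":0},{"dx":-31,"dy":-14,"dz":0,"ax":0,"ay":0,"az":0},{"dx":0,"dy":0,"dz":0,"ax":0,"ay":0,"az":0},{"dx":0,"dy":0,"dz":0,"ax":0,"ay":0,"az":0},{"dx":0,"dy":0,"dz":0,"ax":0,"ay":0,"az":0}]'
python3 - <<'E'
from h import *
w=cam('wrist'); pickle.dump(w,open('c1.pkl','wb'))
p=np.array(proj(w,[.51,-.267,.03]))[0]; print(p)
x0,y0=max(0,int(p[0]-130)),max(0,int(p[1]-100))
cv2.imwrite('pics/b4.png',crop(w,x0,y0,260,195,3)); print(x0,y0)
go(.6315,-.0848,.30,97)
E
```

```text
time: 1.73
tool_pos: [0.5066, -0.3824, 0.4047]
tcp_rot: [-2.223, -2.22, -0.001]
wrist_force: [-0.3, -0.9, 0.4]
width: 1.001
grip_force: 0.0
[282.17554346  74.73221687]
152 0
tool [ 0.507  -0.3817  0.4047] ang -0.0 tilt [0.01 0.03] q6 -0.68 t 1.8 F [-0.3 -0.2 -0.5] w 0.998 0.0
  d(mm) [296.9 124.5 104.8] n>= 9 az -97.0
```

View pics/b4.png

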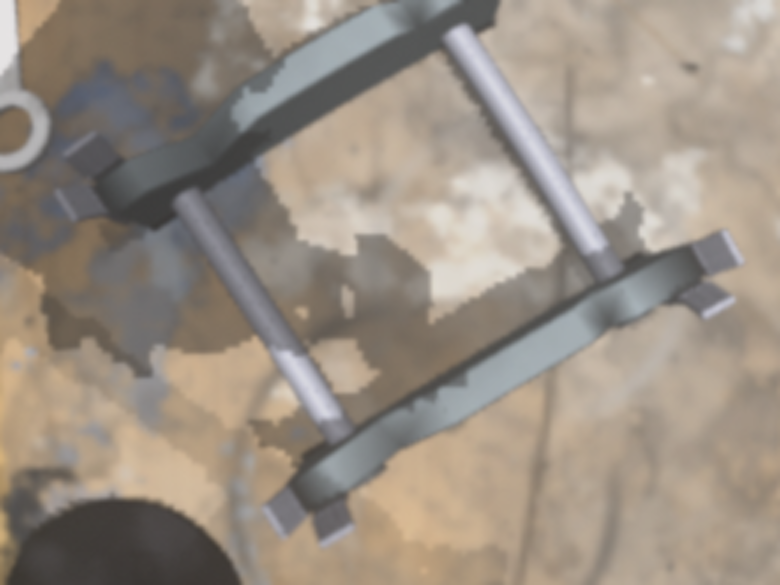

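The base seen from above: upper-left plate top at (190,150)–(480,0), lower-right plate from (320,480) to (690,260), with steel guides at the corners. I'll overlay the model with a fit of the plate profile edges.

```bash
cat >> h.py <<'E'
def base_lines():
    prof=[(-63,52),(-63.5,52),(-42,30.5),(-20.5,52),(32.5,52),(42,42.5),(51.5,52),(78,52)]
    out=[]
    for x in (-68,-54,54,68): out.append(np.array([(x,y,z) for y,z in prof])/1e3)
    return out
def draw(c,lines,pose,x0,y0,w,h,k,col=(0,0,255),im=None):
    im=crop(c,x0,y0,w,h,k) if im is None else im
    for l in lines:
        q=(proj(c,pts(pose,l))-[x0,y0]+.5)*k-.5
        cv2.polylines(im,[np.round(q*16).astype(np.int32)],False,col,1,cv2.LINE_AA,4)
    return im
E
python3 - <<'E'
from h import *
w=pickle.load(open('c1.pkl','rb'))
im=draw(w,base_lines(),(.5085,-.2665,-57.7),152,0,260,195,3)
im=draw(w,base_lines(),(.5135,-.2675,-58.2),152,0,260,195,3,(0,255,0),im)
cv2.imwrite('pics/b5.png',im)
E
```

```text
(no output)
```

View pics/b5.png

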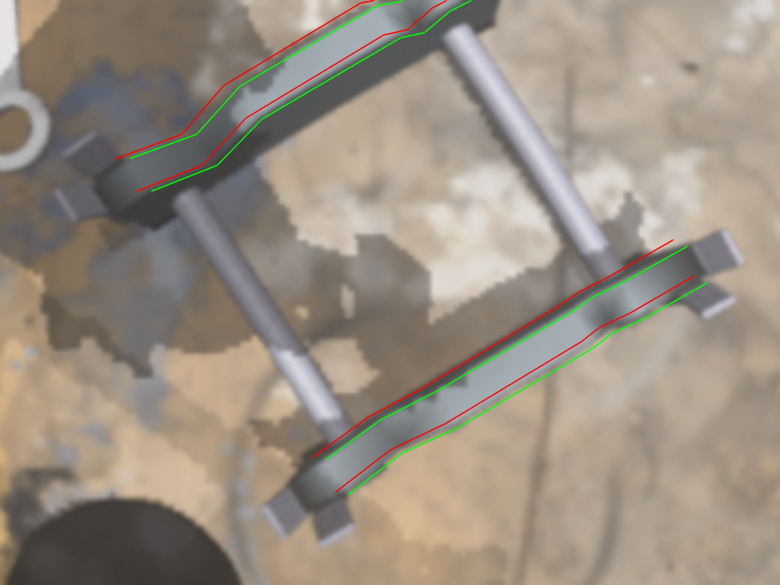

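The green overlay fits to about 1 px, so base ≈ (0.513, −0.267, −58°). Now to the large roller.

```bash

python3 -m jog '[{"dx":29.7,"dy":12.4,"dz":13,"ax":0,"ay":0,"az":0},{"dx":29.7,"dy":12.4,"dz":13,"ax":0,"ay":0,"az":0},{"dx":29.7,"dy":12.4,"dz":13,"ax":0,"ay":0,"az":0},{"dx":29.7,"dy":12.4,"dz":13,"ax":0,"ay":0,"az":0},{"dx":29.7,"dy":12.4,"dz":13,"ax":0,"ay":0,"az":0},{"dx":29.7,"dy":12.4,"dz":13,"ax":0,"ay":0,"az":0},{"dx":29.7,"dy":12.4,"dz":13,"ax":0,"ay":0,"az":0},{"dx":29.7,"dy":12.4,"dz":13,"ax":0,"ay":0,"az":0},{"dx":29.7,"dy":12.4,"dz":13,"ax":0,"ay":0,"az":0},{"dx":29.7,"dy":12.4,"dz":13,"ax":0,"ay":0,"az":0}]' >/dev/null
python3 -m jog '[{"dx":0,"dy":0,"dz":0,"ax":0,"ay":0,"az":-7},{"dx":0,"dy":0,"dz":0,"ax":0,"ay":0,"az":-7},{"dx":0,"dy":0,"dz":0,"ax":0,"ay":0,"az":-7},{"dx":0,"dy":0,"dz":0,"ax":0,"ay":0,"az":-7},{"dx":0,"dy":0,"dz":0,"ax":0,"ay":0,"az":-7},{"dx":0,"dy":0,"dz":0,"ax":0,"ay":0,"az":-7},{"dx":0,"dy":0,"dz":0,"ax":0,"ay":0,"az":-7},{"dx":0,"dy":0,"dz":0,"ax":0,"ay":0,"az":-7},{"dx":0,"dy":0,"dz":0,"ax":0,"ay":0,"az":-7},{"dx":0,"dy":0,"dz":0,"ax":0,"ay":0,"az":-7},{"dx":0,"dy":0,"dz":0,"ax":0,"ay":0,"az":-7},{"dx":0,"dy":0,"dz":0,"ax":0,"ay":0,"az":-7},{"dx":0,"dy":0,"dz":0,"ax":0,"ay":0,"az":-7},{"dx":0,"dy":0,"dz":0,"ax":0,"ay":0,"az":-6},{"dx":0,"dy":0,"dz":0,"ax":0,"ay":0,"az":0},{"dx":0,"dy":0,"dz":0,"ax":0,"ay":0,"az":0}]' >/dev/null
python3 - <<'E'
from h import *
w=cam('wrist'); pickle.dump(w,open('c2.pkl','wb'))
cv2.imwrite('pics/w2.png',crop(w,0,0,560,420,1.4))
for n,p,z in [('L',(.6315,-.0848,7.1),.025),('M',(.6532,.0782,8.1),.02)]:
    print(n,(proj(w,pts(p,np.array([[-.075,0,z],[-.045,0,z],[.045,0,z],[.075,0,z]])))*1.4).round(0).tolist())
go(.6315,-.0848,.18,97.1)
E
```

```text
L [[389.0, 157.0], [389.0, 219.0], [390.0, 385.0], [390.0, 430.0]]
M [[666.0, 247.0], [660.0, 297.0], [633.0, 427.0], [623.0, 463.0]]
tool [ 0.631  -0.0839  0.2748] ang 96.92 tilt [0. 0.] q6 -1.86 t 4.0 F [ 0.5 -0.1 -0.4] w 0.994 0.0
  d(mm) [-0.4 -0.9 94.8] n>= 3 az -0.2
```

View pics/w2.png

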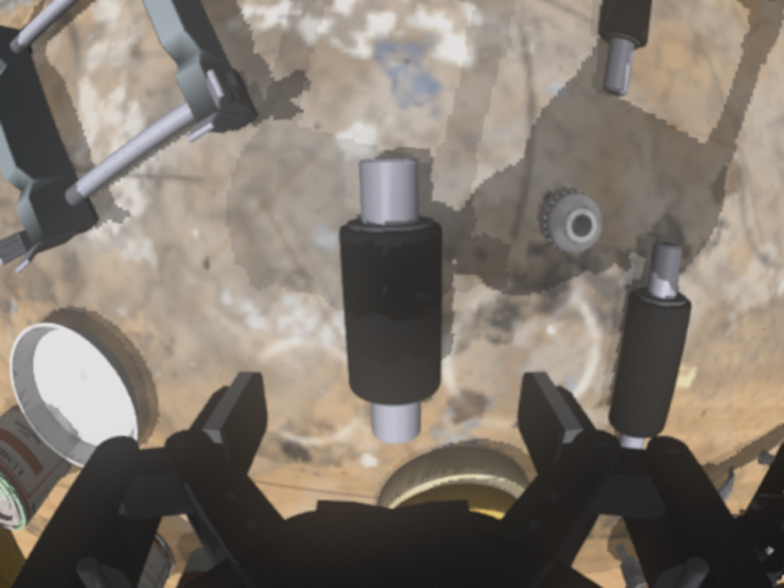

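The large roller's journal ends are at (389,160) and (396,438); medium's ends at (668,247) and about (626,447), partly hidden.

```bash
python3 - <<'E'
from h import *
w=pickle.load(open('c2.pkl','rb'))
for n,r,a,b in [('large',.025,(389,158),(396,438)),('cov',.025,(391,222),(395,395)),('med',.02,(668,246),(640,433))]:
    A=onz(w,np.array(a)/1.4,r);B=onz(w,np.array(b)/1.4,r);d=B-A
    print(n,(A+B)/2,np.hypot(*d[:2]),np.degrees(np.arctan2(d[1],d[0])),A,B)
go(.633,-.0855,.18,99)
E
```

```text
large [ 0.63436251 -0.08261535  0.025     ] 0.15531260014023632 8.385703330304082 [ 0.55753645 -0.09394044  0.025     ] [ 0.71118857 -0.07129025  0.025     ]
cov [ 0.63516968 -0.08238284  0.025     ] 0.09493701757229038 8.29437399714509 [ 0.5881977 -0.0892306  0.025    ] [ 0.68214167 -0.07553508  0.025     ]
med [0.64045936 0.08072819 0.02      ] 0.12655538352829232 10.821025612708397 [0.57830685 0.06884832 0.02      ] [0.70261188 0.09260805 0.02      ]
tool [ 0.631  -0.0839  0.2748] ang 96.92 tilt [0. 0.] q6 -1.86 t 4.0 F [ 0.5 -0.1 -0.4] w 0.994 0.0
  d(mm) [-1.8 -1.8 94.8] n>= 3 az -2.1
```

```bash

python3 -m jog '[{"dx":-3,"dy":1,"dz":25,"ax":0,"ay":0,"az":-1.4},{"dx":0,"dy":0,"dz":30,"ax":0,"ay":0,"az":0},{"dx":0,"dy":0,"dz":25,"ax":0,"ay":0,"az":0},{"dx":0,"dy":0,"dz":14.5,"ax":0,"ay":0,"az":0},{"dx":0,"dy":0,"dz":0,"ax":0,"ay":0,"az":0},{"dx":0,"dy":0,"dz":0,"ax":0,"ay":0,"az":0}]' >/dev/null
python3 -m jog '[{"dx":0,"dy":0,"dz":0,"ax":0,"ay":0,"az":0},{"dx":0,"dy":0,"dz":0,"ax":0,"ay":0,"az":0},{"dx":0,"dy":0,"dz":0,"ax":0,"ay":0,"az":0},{"dx":0,"dy":0,"dz":0,"ax":0,"ay":0,"az":0},{"dx":0,"dy":0,"dz":0,"ax":0,"ay":0,"az":0},{"dx":0,"dy":0,"dz":0,"ax":0,"ay":0,"az":0},{"dx":0,"dy":0,"dz":0,"ax":0,"ay":0,"az":0},{"dx":0,"dy":0,"dz":0,"ax":0,"ay":0,"az":0}]' 0 70
python3 - <<'E'
from h import *
go(.634,-.0825,.28,32)
E
```

```text
time: 5.17
tool_pos: [0.6351, -0.0838, 0.1828]
tcp_rot: [-0.229, 3.129, -0.001]
wrist_force: [-1.3, 0.3, 6.0]
width: 0.565
grip_force: 72.8
tool [ 0.6351 -0.0838  0.1828] ang 98.38 tilt [ 0.23 -0.02] q6 -1.89 t 5.2 F [-1.3  0.3  6. ] w 0.565 72.8
  d(mm) [  0.5   1.3 -97.2] n>= 3 az 66.4
```

```bash

python3 -m jog '[{"dx":0,"dy":0,"dz":-20,"ax":0,"ay":0,"az":0},{"dx":0,"dy":0,"dz":-40,"ax":0,"ay":0,"az":0},{"dx":0,"dy":0,"dz":-38,"ax":0,"ay":0,"az":0},{"dx":0,"dy":0,"dz":0,"ax":0,"ay":0,"az":6.6},{"dx":0,"dy":0,"dz":0,"ax":0,"ay":0,"az":6.6},{"dx":0,"dy":0,"dz":0,"ax":0,"ay":0,"az":6.6},{"dx":0,"dy":0,"dz":0,"ax":0,"ay":0,"az":6.6},{"dx":0,"dy":0,"dz":0,"ax":0,"ay":0,"az":6.6},{"dx":0,"dy":0,"dz":0,"ax":0,"ay":0,"az":6.6},{"dx":0,"dy":0,"dz":0,"ax":0,"ay":0,"az":6.6},{"dx":0,"dy":0,"dz":0,"ax":0,"ay":0,"az":6.6},{"dx":0,"dy":0,"dz":0,"ax":0,"ay":0,"az":6.6},{"dx":0,"dy":0,"dz":0,"ax":0,"ay":0,"az":6.6},{"dx":0,"dy":0,"dz":0,"ax":0,"ay":0,"az":0},{"dx":0,"dy":0,"dz":0,"ax":0,"ay":0,"az":0}]'
python3 - <<'E'
from h import *
go(.4774,-.2893,.28,32)
E
```

```text
time: 6.42
tool_pos: [0.633, -0.0835, 0.2769]
tcp_rot: [-1.508, -2.753, 0.001]
wrist_force: [-0.8, 0.7, -6.7]
width: 0.565
grip_force: 75.7
tool [ 0.633  -0.0835  0.2769] ang 32.58 tilt [-0.14  0.02] q6 -0.74 t 6.4 F [-0.8  0.7 -6.7] w 0.565 75.7
  d(mm) [ -89.6 -241.9   -2.8] n>= 7 az 0.6
```

```bash

python3 -m jog '[{"dx":-11.2,"dy":-30.2,"dz":0,"ax":0,"ay":0,"az":0.1},{"dx":-11.2,"dy":-30.2,"dz":0,"ax":0,"ay":0,"az":0.1},{"dx":-11.2,"dy":-30.2,"dz":0,"ax":0,"ay":0,"az":0.1},{"dx":-11.2,"dy":-30.2,"dz":0,"ax":0,"ay":0,"az":0.1},{"dx":-11.2,"dy":-30.2,"dz":0,"ax":0,"ay":0,"az":0.1},{"dx":-11.2,"dy":-30.2,"dz":0,"ax":0,"ay":0,"az":0.1},{"dx":-11.2,"dy":-30.2,"dz":0,"ax":0,"ay":0,"az":0},{"dx":-11.2,"dy":-30.2,"dz":0,"ax":0,"ay":0,"az":0},{"dx":0,"dy":0,"dz":0,"ax":0,"ay":0,"az":0},{"dx":0,"dy":0,"dz":0,"ax":0,"ay":0,"az":0},{"dx":0,"dy":0,"dz":0,"ax":0,"ay":0,"az":0}]'
python3 - <<'E'
from h import *
go(.4774,-.2893,.213,32)
w=cam('wrist'); pickle.dump(w,open('c3.pkl','wb'))
si=cam('side')
im=draw(w,base_lines(),(.513,-.267,-58),0,0,560,420,1.4)[:,:]
im2=crop(si,285,110,100,100,3.5)
cv2.imwrite('pics/w3.png',np.hstack([cv2.resize(im,(450,338)),im2[:338]]))
E
```

```text
time: 7.33
tool_pos: [0.4764, -0.2878, 0.278]
tcp_rot: [-1.527, -2.745, -0.001]
wrist_force: [-0.3, -0.0, -7.9]
width: 0.564
grip_force: 76.3
tool [ 0.4764 -0.2878  0.278 ] ang 31.83 tilt [0.   0.04] q6 -1.14 t 7.3 F [-0.3 -0.  -7.9] w 0.564 76.3
  d(mm) [-1.8  0.1 65. ] n>= 2 az -0.2
```

View pics/w3.png

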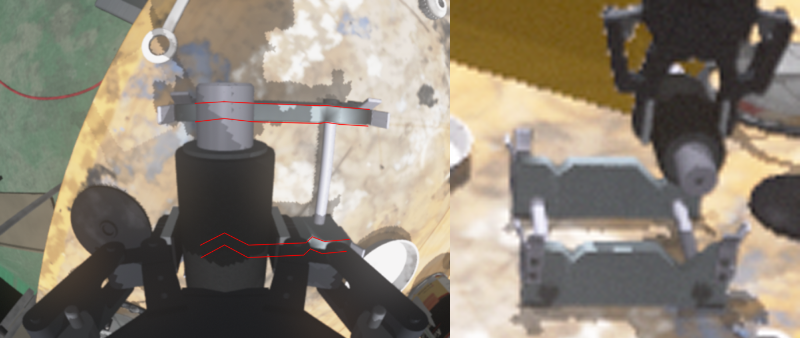

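The large roller is over the wide groove and the overlay agrees with the base. Lowering.

```bash

python3 -m jog '[{"dx":-1.5,"dy":0,"dz":20,"ax":0,"ay":0,"az":-0.2},{"dx":0,"dy":0,"dz":20,"ax":0,"ay":0,"az":0},{"dx":0,"dy":0,"dz":15,"ax":0,"ay":0,"az":0},{"dx":0,"dy":0,"dz":6,"ax":0,"ay":0,"az":0},{"dx":0,"dy":0,"dz":2,"ax":0,"ay":0,"az":0},{"dx":0,"dy":0,"dz":0,"ax":0,"ay":0,"az":0},{"dx":0,"dy":0,"dz":0,"ax":0,"ay":0,"az":0}]'
python3 -m jog '[{"dx":0,"dy":0,"dz":1.5,"ax":0,"ay":0,"az":0},{"dx":0,"dy":0,"dz":1.5,"ax":0,"ay":0,"az":0},{"dx":0,"dy":0,"dz":0,"ax":0,"ay":0,"az":0}]'
python3 -m jog '[{"dx":0,"dy":0,"dz":1.5,"ax":0,"ay":0,"az":0},{"dx":0,"dy":0,"dz":1.0,"ax":0,"ay":0,"az":0},{"dx":0,"dy":0,"dz":0,"ax":0,"ay":0,"az":0}]'
```

```text
time: 8.02
tool_pos: [0.4783, -0.2891, 0.2162]
tcp_rot: [1.521, 2.747, -0.0]
wrist_force: [-0.1, 0.1, -6.9]
width: 0.561
grip_force: 76.1
time: 8.27
tool_pos: [0.4777, -0.2893, 0.2127]
tcp_rot: [1.523, 2.747, -0.0]
wrist_force: [-0.2, 0.2, -8.0]
width: 0.559
grip_force: 76.1
time: 8.52
tool_pos: [0.4773, -0.2891, 0.2095]
tcp_rot: [-1.523, -2.747, -0.0]
wrist_force: [-1.1, 0.0, -6.9]
width: 0.558
grip_force: 76.1
```

```bash

python3 -m jog '[{"dx":0,"dy":0,"dz":1.0,"ax":0,"ay":0,"az":0},{"dx":0,"dy":0,"dz":0,"ax":0,"ay":0,"az":0}]'
python3 -m jog '[{"dx":0,"dy":0,"dz":0.7,"ax":0,"ay":0,"az":0},{"dx":0,"dy":0,"dz":0,"ax":0,"ay":0,"az":0}]'
python3 -m jog '[{"dx":0,"dy":0,"dz":0.7,"ax":0,"ay":0,"az":0},{"dx":0,"dy":0,"dz":0,"ax":0,"ay":0,"az":0}]'
```

```text
time: 8.68
tool_pos: [0.4773, -0.2893, 0.2091]
tcp_rot: [-1.523, -2.747, 0.001]
wrist_force: [-3.0, -0.1, -2.8]
width: 0.564
grip_force: 77.2
time: 8.85
tool_pos: [0.4773, -0.2893, 0.2089]
tcp_rot: [-1.523, -2.748, 0.001]
wrist_force: [-5.7, 2.0, 2.4]
width: 0.56
grip_force: 77.7
time: 9.02
tool_pos: [0.4773, -0.2895, 0.2088]
tcp_rot: [-1.523, -2.748, 0.001]
wrist_force: [-6.5, 1.5, 5.7]
width: 0.567
grip_force: 78.1
```

```bash

python3 -m jog '[{"dx":0.3,"dy":-0.5,"dz":0.3,"ax":0,"ay":0,"az":0},{"dx":0,"dy":0,"dz":0,"ax":0,"ay":0,"az":0}]'
python3 -m jog '[{"dx":0,"dy":0,"dz":0,"ax":0,"ay":0,"az":0},{"dx":0,"dy":0,"dz":0,"ax":0,"ay":0,"az":0},{"dx":0,"dy":0,"dz":0,"ax":0,"ay":0,"az":0},{"dx":0,"dy":0,"dz":0,"ax":0,"ay":0,"az":0}]' 0.62
python3 -m jog '[{"dx":0,"dy":0,"dz":0,"ax":0,"ay":0,"az":0},{"dx":0,"dy":0,"dz":0,"ax":0,"ay":0,"az":0},{"dx":0,"dy":0,"dz":-20,"ax":0,"ay":0,"az":0},{"dx":0,"dy":0,"dz":-30,"ax":0,"ay":0,"az":0},{"dx":0,"dy":0,"dz":-40,"ax":0,"ay":0,"az":0},{"dx":0,"dy":0,"dz":0,"ax":0,"ay":0,"az":0},{"dx":0,"dy":0,"dz":0,"ax":0,"ay":0,"az":0}]' 0.85
python3 - <<'E'
from h import *
w=cam('wrist');si=cam('side');sc=cam('scene'); pickle.dump((w,si,sc),open('c4.pkl','wb'))
go(.6532,.0782,.29,98.5)
E
```

```text
time: 9.18
tool_pos: [0.477, -0.2896, 0.2086]
tcp_rot: [1.522, 2.747, -0.001]
wrist_force: [-5.9, 1.1, 5.0]
width: 0.562
grip_force: 78.0
time: 9.52
tool_pos: [0.4775, -0.2894, 0.2076]
tcp_rot: [1.522, 2.746, 0.0]
wrist_force: [0.5, -0.4, -0.0]
width: 0.621
grip_force: 0.0
time: 10.1
tool_pos: [0.4783, -0.29, 0.3006]
tcp_rot: [1.519, 2.741, -0.001]
wrist_force: [-0.8, 0.2, -0.1]
width: 0.851
grip_force: 0.0
tool [ 0.4763 -0.2887  0.2958] ang 32.0 tilt [-0.1   0.07] q6 -1.15 t 10.2 F [-0.5 -0.1 -0.7] w 0.854 0.0
  d(mm) [217.4 344.4   5.9] n>= 10 az -66.5
```

```bash
cat >> h.py <<'E'
def blob(c,p,r,thr=60):
    g=cv2.GaussianBlur(c['img'].max(2),(3,3),0); m=(g<thr).astype(np.uint8)
    n,lab,st,ce=cv2.connectedComponentsWithStats(m); u=proj(c,[p[0],p[1],r])[0]
    k=lab[int(u[1]),int(u[0])]; 
    ys,xs=np.nonzero(lab==k); rect=cv2.minAreaRect(np.c_[xs,ys].astype(np.float32))
    b=cv2.boxPoints(rect); e=sorted([(np.linalg.norm(b[i]-b[(i+1)%4]),i) for i in range(4)])[:2]
    E=[onz(c,(b[i]+b[(i+1)%4])/2,r) for _,i in e]; d=E[1]-E[0]
    print('blob',k,st[k],(onz(c,rect[0],r)).round(4),'len',np.hypot(*d[:2]).round(4),'yaw',(np.degrees(np.arctan2(d[1],d[0]))%180).round(1), rect)
E
python3 -m jog '[{"dx":21.7,"dy":34.4,"dz":0,"ax":0,"ay":0,"az":0},{"dx":21.7,"dy":34.4,"dz":0,"ax":0,"ay":0,"az":0},{"dx":21.7,"dy":34.4,"dz":0,"ax":0,"ay":0,"az":0},{"dx":21.7,"dy":34.4,"dz":0,"ax":0,"ay":0,"az":0},{"dx":21.7,"dy":34.4,"dz":0,"ax":0,"ay":0,"az":0},{"dx":21.7,"dy":34.4,"dz":0,"ax":0,"ay":0,"az":0},{"dx":21.7,"dy":34.4,"dz":0,"ax":0,"ay":0,"az":0},{"dx":21.7,"dy":34.4,"dz":0,"ax":0,"ay":0,"az":0},{"dx":21.7,"dy":34.4,"dz":0,"ax":0,"ay":0,"az":0},{"dx":21.7,"dy":34.4,"dz":0,"ax":0,"ay":0,"az":0}]' >/dev/null
python3 -m jog '[{"dx":0,"dy":0,"dz":0,"ax":0,"ay":0,"az":-6.65},{"dx":0,"dy":0,"dz":0,"ax":0,"ay":0,"az":-6.65},{"dx":0,"dy":0,"dz":0,"ax":0,"ay":0,"az":-6.65},{"dx":0,"dy":0,"dz":0,"ax":0,"ay":0,"az":-6.65},{"dx":0,"dy":0,"dz":0,"ax":0,"ay":0,"az":-6.65},{"dx":0,"dy":0,"dz":0,"ax":0,"ay":0,"az":-6.65},{"dx":0,"dy":0,"dz":0,"ax":0,"ay":0,"az":-6.65},{"dx":0,"dy":0,"dz":0,"ax":0,"ay":0,"az":-6.65},{"dx":0,"dy":0,"dz":0,"ax":0,"ay":0,"az":-6.65},{"dx":0,"dy":0,"dz":0,"ax":0,"ay":0,"az":-6.65},{"dx":0,"dy":0,"dz":0,"ax":0,"ay":0,"az":0},{"dx":0,"dy":0,"dz":0,"ax":0,"ay":0,"az":0},{"dx":0,"dy":0,"dz":0,"ax":0,"ay":0,"az":0}]' 1 > /dev/null
python3 - <<'E'
from h import *
go(.653,.079,.178,98.5)
w=cam('wrist'); pickle.dump(w,open('c5.pkl','wb'))
for t in (40,55,70): blob(w,(.653,.079),.02,t)
w=pickle.load(open('c2.pkl','rb'))
for t in (40,55,70): blob(w,(.634,-.0825),.025,t)
for t in (40,55,70): blob(pickle.load(open('c1.pkl','rb')) if 0 else pickle.load(open('c0.pkl','rb'))[2],(.653,.079),.02,t)
E
```

```text
tool [0.6532 0.0772 0.2956] ang 98.34 tilt [-0.13 -0.01] q6 -1.64 t 12.2 F [ 0.5 -0.9 -1.2] w 1.002 0.0
  d(mm) [ -0.3   1.8 117.6] n>= 3 az -0.2
blob 0 [     0      0    560    420 210964] [0.6536 0.0771 0.02  ] len 0.5949 yaw 98.4 ((279.5, 209.5), (419.0, 559.0), 90.0)
blob 0 [     0      0    560    420 187569] [0.6536 0.0771 0.02  ] len 0.5949 yaw 98.4 ((279.5, 209.5), (419.0, 559.0), 90.0)
blob 11 [ 257  149   52  114 4957] [0.65   0.0789 0.02  ] len 0.0938 yaw 8.5 ((282.5, 205.5), (113.0, 51.0), 90.0)
blob 0 [     0      0    560    420 210214] [ 0.6241 -0.0847  0.025 ] len 0.5322 yaw 97.0 ((279.5, 209.5), (419.0, 559.0), 90.0)
blob 4 [ 254  160   61   86 3510] [ 0.6186 -0.0822  0.025 ] len 0.0624 yaw 7.2 ((283.9999694824219, 202.49996948242188), (84.99998474121094, 59.99999237060547), 90.0)
blob 4 [ 244  155   72  130 7573] [ 0.6315 -0.0838  0.025 ] len 0.099 yaw 7.0 ((279.5, 219.5), (129.0, 71.0), 90.0)
blob 0 [     0      0    560    420 205418] [ 0.675  -0.0336  0.02  ] len 0.8582 yaw 0.1 ((279.49993896484375, 209.49996948242188), (558.9998779296875, 418.99993896484375), -0.0)
blob 0 [     0      0    560    420 173563] [ 0.675  -0.0336  0.02  ] len 0.8582 yaw 0.1 ((279.5, 209.5), (419.0, 559.0), 90.0)
blob 6 [ 214   88   86   45 2812] [0.65   0.0784 0.02  ] len 0.0898 yaw 8.8 ((256.270263671875, 109.62161254882812), (34.85258483886719, 83.18588256835938), 80.53767395019531)
```

```bash

python3 -m jog '[{"dx":1,"dy":1.8,"dz":35,"ax":0,"ay":0,"az":-0.2},{"dx":0,"dy":0,"dz":35,"ax":0,"ay":0,"az":0},{"dx":0,"dy":0,"dz":30,"ax":0,"ay":0,"az":0},{"dx":0,"dy":0,"dz":12,"ax":0,"ay":0,"az":0},{"dx":0,"dy":0,"dz":4,"ax":0,"ay":0,"az":0},{"dx":0,"dy":0,"dz":0,"ax":0,"ay":0,"az":0}]'
python3 -m jog '[{"dx":0,"dy":0,"dz":0,"ax":0,"ay":0,"az":0},{"dx":0,"dy":0,"dz":0,"ax":0,"ay":0,"az":0},{"dx":0,"dy":0,"dz":0,"ax":0,"ay":0,"az":0},{"dx":0,"dy":0,"dz":0,"ax":0,"ay":0,"az":0},{"dx":0,"dy":0,"dz":0,"ax":0,"ay":0,"az":0},{"dx":0,"dy":0,"dz":0,"ax":0,"ay":0,"az":0},{"dx":0,"dy":0,"dz":0,"ax":0,"ay":0,"az":0},{"dx":0,"dy":0,"dz":0,"ax":0,"ay":0,"az":0},{"dx":0,"dy":0,"dz":0,"ax":0,"ay":0,"az":0}]' 0 50
python3 -m jog '[{"dx":0,"dy":0,"dz":-20,"ax":0,"ay":0,"az":0},{"dx":0,"dy":0,"dz":-40,"ax":0,"ay":0,"az":0},{"dx":0,"dy":0,"dz":-40,"ax":0,"ay":0,"az":0},{"dx":0,"dy":0,"dz":-20,"ax":0,"ay":0,"az":6.6},{"dx":0,"dy":0,"dz":0,"ax":0,"ay":0,"az":6.6},{"dx":0,"dy":0,"dz":0,"ax":0,"ay":0,"az":6.6},{"dx":0,"dy":0,"dz":0,"ax":0,"ay":0,"az":6.6},{"dx":0,"dy":0,"dz":0,"ax":0,"ay":0,"az":6.6},{"dx":0,"dy":0,"dz":0,"ax":0,"ay":0,"az":6.6},{"dx":0,"dy":0,"dz":0,"ax":0,"ay":0,"az":6.6},{"dx":0,"dy":0,"dz":0,"ax":0,"ay":0,"az":6.6},{"dx":0,"dy":0,"dz":0,"ax":0,"ay":0,"az":6.6},{"dx":0,"dy":0,"dz":0,"ax":0,"ay":0,"az":6.6},{"dx":0,"dy":0,"dz":0,"ax":0,"ay":0,"az":0},{"dx":0,"dy":0,"dz":0,"ax":0,"ay":0,"az":0}]'
python3 - <<'E'
from h import *
n=pts((.513,-.267,-58),[0,.042,0])[0];print(n)
go(n[0],n[1],.295,32)
E
```

```text
time: 12.72
tool_pos: [0.652, 0.0788, 0.18]
tcp_rot: [0.237, -3.13, 0.0]
wrist_force: [1.1, 0.5, 0.8]
width: 1.002
grip_force: 0.0
time: 13.47
tool_pos: [0.6534, 0.0788, 0.1833]
tcp_rot: [-0.238, 3.129, -0.0]
wrist_force: [-0.8, -0.8, 6.7]
width: 0.451
grip_force: 50.2
time: 14.72
tool_pos: [0.6517, 0.0788, 0.2999]
tcp_rot: [-1.501, -2.758, 0.002]
wrist_force: [-0.8, -0.0, -4.5]
width: 0.447
grip_force: 52.5
[ 0.54861802 -0.24474339  0.        ]
tool [0.6517 0.0788 0.2999] ang 32.88 tilt [-0.12 -0.01] q6 -0.49 t 14.7 F [-0.8 -0.  -4.5] w 0.447 52.5
  d(mm) [-215.7 -262.2    5.2] n>= 9 az 0.9
```

```bash

python3 -m jog '[{"dx":-24,"dy":-29.1,"dz":0,"ax":0,"ay":0,"az":0.1},{"dx":-24,"dy":-29.1,"dz":0,"ax":0,"ay":0,"az":0.1},{"dx":-24,"dy":-29.1,"dz":0,"ax":0,"ay":0,"az":0.1},{"dx":-24,"dy":-29.1,"dz":0,"ax":0,"ay":0,"az":0.1},{"dx":-24,"dy":-29.1,"dz":0,"ax":0,"ay":0,"az":0.1},{"dx":-24,"dy":-29.1,"dz":0,"ax":0,"ay":0,"az":0.1},{"dx":-24,"dy":-29.1,"dz":0,"ax":0,"ay":0,"az":0.1},{"dx":-24,"dy":-29.1,"dz":0,"ax":0,"ay":0,"az":0},{"dx":-24,"dy":-29.1,"dz":0,"ax":0,"ay":0,"az":0},{"dx":0,"dy":0,"dz":0,"ax":0,"ay":0,"az":0},{"dx":0,"dy":0,"dz":0,"ax":0,"ay":0,"az":0},{"dx":0,"dy":0,"dz":0,"ax":0,"ay":0,"az":0},{"dx":0,"dy":0,"dz":0,"ax":0,"ay":0,"az":0}]'
python3 - <<'E'
from h import *
go(.5486,-.2447,.222,32)
E
```

```text
time: 15.8
tool_pos: [0.5465, -0.2429, 0.3007]
tcp_rot: [-1.52, -2.748, -0.001]
wrist_force: [0.1, 0.3, -5.3]
width: 0.447
grip_force: 52.9
tool [ 0.5465 -0.2429  0.3007] ang 32.1 tilt [-0.02  0.04] q6 -1.02 t 15.8 F [ 0.1  0.3 -5.3] w 0.447 52.9
  d(mm) [-2.7  0.8 78.7] n>= 2 az 0.1
```

```bash

python3 -m jog '[{"dx":-2.7,"dy":0.6,"dz":25,"ax":0,"ay":0,"az":0},{"dx":0,"dy":0,"dz":25,"ax":0,"ay":0,"az":0},{"dx":0,"dy":0,"dz":20,"ax":0,"ay":0,"az":0},{"dx":0,"dy":0,"dz":6,"ax":0,"ay":0,"az":0},{"dx":0,"dy":0,"dz":1,"ax":0,"ay":0,"az":0},{"dx":0,"dy":0,"dz":0,"ax":0,"ay":0,"az":0},{"dx":0,"dy":0,"dz":0,"ax":0,"ay":0,"az":0}]'
python3 -m jog '[{"dx":0,"dy":0,"dz":1.0,"ax":0,"ay":0,"az":0},{"dx":0,"dy":0,"dz":1.0,"ax":0,"ay":0,"az":0},{"dx":0,"dy":0,"dz":0,"ax":0,"ay":0,"az":0}]'
python3 -m jog '[{"dx":0,"dy":0,"dz":1.0,"ax":0,"ay":0,"az":0},{"dx":0,"dy":0,"dz":0,"ax":0,"ay":0,"az":0}]'
python3 -m jog '[{"dx":0,"dy":0,"dz":0.7,"ax":0,"ay":0,"az":0},{"dx":0,"dy":0,"dz":0,"ax":0,"ay":0,"az":0}]'
```

```text
time: 16.38
tool_pos: [0.5495, -0.2455, 0.2256]
tcp_rot: [1.52, 2.746, 0.0]
wrist_force: [0.4, -0.1, -4.2]
width: 0.447
grip_force: 52.7
time: 16.63
tool_pos: [0.5488, -0.2459, 0.223]
tcp_rot: [1.522, 2.746, 0.0]
wrist_force: [-0.2, -0.3, -6.0]
width: 0.442
grip_force: 52.7
time: 16.8
tool_pos: [0.5484, -0.2458, 0.2211]
tcp_rot: [1.523, 2.747, -0.0]
wrist_force: [0.2, -0.7, -5.5]
width: 0.442
grip_force: 52.7
time: 16.97
tool_pos: [0.5483, -0.2457, 0.2201]
tcp_rot: [-1.523, -2.747, 0.0]
wrist_force: [-0.1, -0.2, -5.7]
width: 0.449
grip_force: 52.7
```

```bash

python3 -m jog '[{"dx":0,"dy":0,"dz":1.0,"ax":0,"ay":0,"az":0},{"dx":0,"dy":0,"dz":0,"ax":0,"ay":0,"az":0}]'
python3 -m jog '[{"dx":0,"dy":0,"dz":0.7,"ax":0,"ay":0,"az":0},{"dx":0,"dy":0,"dz":0,"ax":0,"ay":0,"az":0}]'
python3 -m jog '[{"dx":0,"dy":0,"dz":0.7,"ax":0,"ay":0,"az":0},{"dx":0,"dy":0,"dz":0,"ax":0,"ay":0,"az":0}]'
```

```text
time: 17.13
tool_pos: [0.5484, -0.2457, 0.2192]
tcp_rot: [-1.523, -2.748, 0.0]
wrist_force: [0.1, -0.5, -3.9]
width: 0.447
grip_force: 52.8
time: 17.3
tool_pos: [0.5484, -0.2458, 0.219]
tcp_rot: [-1.523, -2.748, 0.0]
wrist_force: [-2.1, 1.2, -1.4]
width: 0.444
grip_force: 53.5
time: 17.47
tool_pos: [0.5484, -0.2458, 0.2189]
tcp_rot: [-1.523, -2.748, 0.0]
wrist_force: [-4.5, 0.9, 3.4]
width: 0.448
grip_force: 54.0
```

```bash

python3 -m jog '[{"dx":0,"dy":-0.4,"dz":0.3,"ax":0,"ay":0,"az":0},{"dx":0,"dy":0,"dz":0,"ax":0,"ay":0,"az":0},{"dx":0,"dy":0,"dz":0,"ax":0,"ay":0,"az":0}]' 0.5 
python3 -m jog '[{"dx":0,"dy":0,"dz":0,"ax":0,"ay":0,"az":0},{"dx":0,"dy":0,"dz":0,"ax":0,"ay":0,"az":0},{"dx":0,"dy":0,"dz":-10,"ax":0,"ay":0,"az":0},{"dx":0,"dy":0,"dz":-25,"ax":0,"ay":0,"az":0},{"dx":0,"dy":0,"dz":-40,"ax":0,"ay":0,"az":0},{"dx":0,"dy":0,"dz":-40,"ax":0,"ay":0,"az":0},{"dx":0,"dy":0,"dz":-30,"ax":0,"ay":0,"az":0},{"dx":0,"dy":0,"dz":0,"ax":0,"ay":0,"az":0},{"dx":0,"dy":0,"dz":0,"ax":0,"ay":0,"az":0},{"dx":0,"dy":0,"dz":0,"ax":0,"ay":0,"az":0}]' 0.6
python3 - <<'E'
from h import *
w=cam('wrist');si=cam('side');sc=cam('scene'); pickle.dump((w,si,sc),open('c6.pkl','wb'))
P=(.513,-.267,-58)
cyl=lambda y,z,R,l:[np.array([(x,y+R*np.cos(t),z+R*np.sin(t)) for t in np.linspace(0,2*np.pi,30)])/1e3 for x in (-l,l)]
ro=cyl(-42,50.2,25,45)+cyl(-42,50.2,14,75)+cyl(42,55.2,20,45)+cyl(42,55.2,9,75)
a=draw(w,ro,P,100,100,460,320,.87*1.1);print(a.shape)
b=draw(sc,ro,P,280,240,110,115,3.2); c=draw(si,ro,P,285,110,100,100,3)
H=330;f=lambda i:cv2.copyMakeBorder(i[:H],0,max(0,H-i.shape[0]),0,0,0)
bt=cv2.resize(np.hstack([crop(w,130,150,300,270,1.3)[:351,:390],]),(380,342))
top=np.hstack([draw(sc,ro,P,280,245,110,90,3.5),draw(si,ro,P,285,125,100,90,3.9)[:315,:390]])
top=np.hstack([cv2.resize(draw(sc,ro,P,280,245,110,90,6),(400,327)),cv2.resize(draw(si,ro,P,285,125,100,82,6),(400,327))])
cv2.imwrite('pics/p6.png',top)
go(.5456,.2887,.36,40)
E
```

```text
time: 17.72
tool_pos: [0.5486, -0.2461, 0.218]
tcp_rot: [1.522, 2.746, 0.0]
wrist_force: [0.8, -0.3, -0.1]
width: 0.5
grip_force: 0.0
time: 18.55
tool_pos: [0.5479, -0.2458, 0.3629]
tcp_rot: [1.523, 2.747, 0.0]
wrist_force: [0.1, 0.9, 0.0]
width: 0.6
grip_force: 0.0
(306, 440, 3)
tool [ 0.5474 -0.2455  0.3605] ang 32.0 tilt [-0.19  0.09] q6 -1.02 t 18.7 F [-0.1  0.8  0.1] w 0.597 0.0
  d(mm) [454.  281.6   1.4] n>= 13 az -8.0
```

View pics/p6.png

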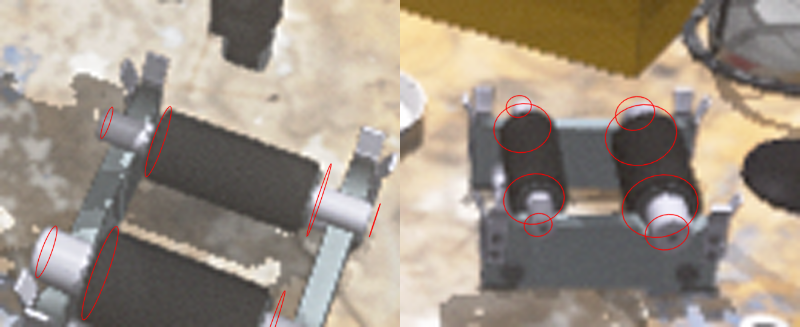

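Both rollers are in their grooves. In the scene view the projected journal ends match the seen ones at (107,125)/(372,215) for the medium and (45,255) for the large. Next, the frame.

```bash

python3 -m jog '[{"dx":34.9,"dy":21.7,"dz":0,"ax":0,"ay":0,"az":0},{"dx":34.9,"dy":21.7,"dz":0,"ax":0,"ay":0,"az":0},{"dx":34.9,"dy":21.7,"dz":0,"ax":0,"ay":0,"az":0},{"dx":34.9,"dy":21.7,"dz":0,"ax":0,"ay":0,"az":0},{"dx":34.9,"dy":21.7,"dz":0,"ax":0,"ay":0,"az":0},{"dx":34.9,"dy":21.7,"dz":0,"ax":0,"ay":0,"az":0},{"dx":34.9,"dy":21.7,"dz":0,"ax":0,"ay":0,"az":0},{"dx":34.9,"dy":21.7,"dz":0,"ax":0,"ay":0,"az":0},{"dx":34.9,"dy":21.7,"dz":0,"ax":0,"ay":0,"az":0},{"dx":34.9,"dy":21.7,"dz":0,"ax":0,"ay":0,"az":0},{"dx":34.9,"dy":21.7,"dz":0,"ax":0,"ay":0,"az":0},{"dx":34.9,"dy":21.7,"dz":0,"ax":0,"ay":0,"az":0},{"dx":34.9,"dy":21.7,"dz":0,"ax":0,"ay":0,"az":0},{"dx":0,"dy":0,"dz":0,"ax":0,"ay":0,"az":-4},{"dx":0,"dy":0,"dz":0,"ax":0,"ay":0,"az":-4},{"dx":0,"dy":0,"dz":0,"ax":0,"ay":0,"az":0},{"dx":0,"dy":0,"dz":0,"ax":0,"ay":0,"az":0},{"dx":0,"dy":0,"dz":0,"ax":0,"ay":0,"az":0}]' 1
python3 - <<'E'
from h import *
w=cam('wrist'); pickle.dump(w,open('c7.pkl','wb'))
P=(.5456,.2887,-50.1)
fr=[np.array([(x,-76.5,0),(x,-62.5,0),(x,-62.5,15)])/1e3 for x in ()]
prof=[(-76.5,15),(-14,75),(0,61),(14,75),(76.5,15)]
for x in (-66.5,-54.5,54.5,66.5):
    fr.append(np.array([(x,y,z) for y,z in [(-24,75),(-14,75),(0,61),(14,75),(24,75)]])/1e3)
    for s in (1,-1): fr.append(np.array([(x,s*76.5,0),(x,s*76.5,15)])/1e3)
for y in (-7,7): fr.append(np.array([(-54.5,y,53),(54.5,y,53)])/1e3)
u=proj(w,pts(P,[0,0,.05]))[0];print(u)
x0=int(max(0,min(u[0]-150,260)));y0=int(max(0,min(u[1]-130,420-230)));print(x0,y0)
a=crop(w,x0,y0,300,220,2.66)
pickle.dump(fr,open('fr.pkl','wb'))
cv2.imwrite('pics/f7.png',draw(w,fr,P,x0,y0,300,220,2.66))
go(.5456,.2887,.30,40)
E
```

```text
time: 20.2
tool_pos: [0.5467, 0.2879, 0.3615]
tcp_rot: [-1.33, -2.845, 0.002]
wrist_force: [-0.3, -0.3, 0.2]
width: 0.998
grip_force: 0.0
[279.19635543 195.74305285]
129 65
tool [0.5468 0.2877 0.3618] ang 39.87 tilt [-0.07 -0.03] q6 -0.25 t 20.2 F [0.2 0.4 0.2] w 1.001 0.0
  d(mm) [ 1.5 -0.3 61.8] n>= 2 az -0.1
```

View pics/f7.png

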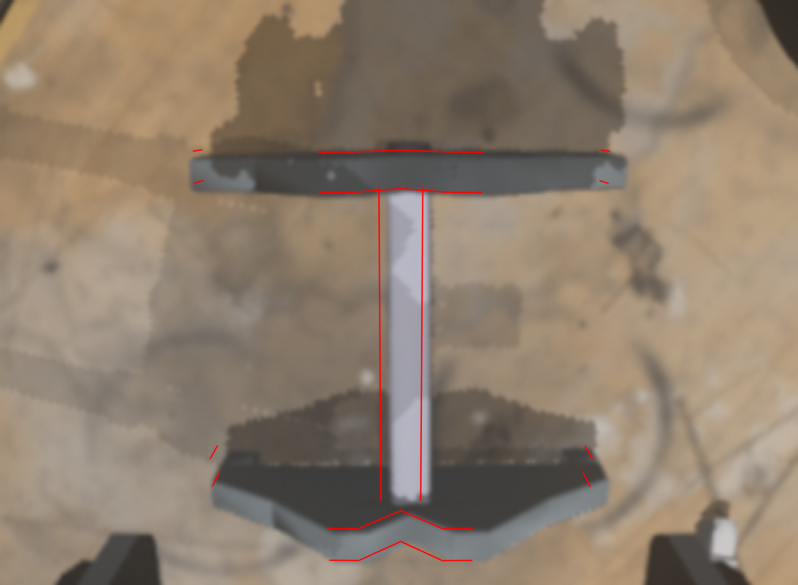

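The frame overlay sits 8 px left of the bar (seen at 388–430), i.e. 2.6 mm; axially it agrees. Grasping the bar.

```bash

python3 -m jog '[{"dx":1,"dy":2.4,"dz":38,"ax":0,"ay":0,"az":0},{"dx":0,"dy":0,"dz":38,"ax":0,"ay":0,"az":0},{"dx":0,"dy":0,"dz":38,"ax":0,"ay":0,"az":0},{"dx":0,"dy":0,"dz":30,"ax":0,"ay":0,"az":0},{"dx":0,"dy":0,"dz":14,"ax":0,"ay":0,"az":0},{"dx":0,"dy":0,"dz":0,"ax":0,"ay":0,"az":0},{"dx":0,"dy":0,"dz":0,"ax":0,"ay":0,"az":0}]'
python3 -m jog '[{"dx":0,"dy":0,"dz":0,"ax":0,"ay":0,"az":0},{"dx":0,"dy":0,"dz":0,"ax":0,"ay":0,"az":0},{"dx":0,"dy":0,"dz":0,"ax":0,"ay":0,"az":0},{"dx":0,"dy":0,"dz":0,"ax":0,"ay":0,"az":0},{"dx":0,"dy":0,"dz":0,"ax":0,"ay":0,"az":0},{"dx":0,"dy":0,"dz":0,"ax":0,"ay":0,"az":0},{"dx":0,"dy":0,"dz":0,"ax":0,"ay":0,"az":0},{"dx":0,"dy":0,"dz":0,"ax":0,"ay":0,"az":0},{"dx":0,"dy":0,"dz":0,"ax":0,"ay":0,"az":0},{"dx":0,"dy":0,"dz":0,"ax":0,"ay":0,"az":0},{"dx":0,"dy":0,"dz":0,"ax":0,"ay":0,"az":0},{"dx":0,"dy":0,"dz":0,"ax":0,"ay":0,"az":0}]' 0 80
python3 - <<'E'
from h import *
go(.5477,.2904,.36,40)
E
```

```text
time: 20.83
tool_pos: [0.5483, 0.2903, 0.2046]
tcp_rot: [-1.329, -2.846, 0.001]
wrist_force: [1.0, 1.2, 0.4]
width: 1.0
grip_force: 0.0
time: 21.83
tool_pos: [0.5483, 0.2908, 0.2056]
tcp_rot: [1.327, 2.847, 0.001]
wrist_force: [-2.3, -1.2, 6.0]
width: 0.143
grip_force: 80.0
tool [0.5483 0.2908 0.2056] ang 40.01 tilt [0.03 0.01] q6 -0.25 t 21.8 F [-2.3 -1.2  6. ] w 0.143 80.0
  d(mm) [   0.    -0.6 -154.4] n>= 4 az 0.0
```

```bash

python3 -m jog '[{"dx":0,"dy":0,"dz":-15,"ax":0,"ay":0,"az":0},{"dx":0,"dy":0,"dz":-30,"ax":0,"ay":0,"az":0},{"dx":0,"dy":0,"dz":-40,"ax":0,"ay":0,"az":0},{"dx":0,"dy":0,"dz":-40,"ax":0,"ay":0,"az":0},{"dx":0,"dy":0,"dz":-22,"ax":0,"ay":0,"az":0},{"dx":0,"dy":0,"dz":0,"ax":0,"ay":0,"az":4},{"dx":0,"dy":0,"dz":0,"ax":0,"ay":0,"az":4},{"dx":0,"dy":0,"dz":0,"ax":0,"ay":0,"az":0},{"dx":0,"dy":0,"dz":0,"ax":0,"ay":0,"az":0}]'
python3 - <<'E'
from h import *
go(.5127,-.2672,.35,32)
E
```

```text
time: 22.58
tool_pos: [0.5474, 0.2904, 0.3499]
tcp_rot: [-1.52, -2.748, 0.004]
wrist_force: [0.2, -0.1, -5.5]
width: 0.145
grip_force: 78.7
tool [0.5474 0.2904 0.3499] ang 32.11 tilt [-0.16 -0.07] q6 -0.11 t 22.6 F [ 0.2 -0.1 -5.5] w 0.145 78.7
  d(mm) [-453.8 -325.7    0.7] n>= 14 az 0.1
```

```bash

python3 -m jog '[{"dx":-15,"dy":-11,"dz":0,"ax":0,"ay":0,"az":0},{"dx":-31.2,"dy":-22.4,"dz":0,"ax":0,"ay":0,"az":0},{"dx":-31.2,"dy":-22.4,"dz":0,"ax":0,"ay":0,"az":0},{"dx":-31.2,"dy":-22.4,"dz":0,"ax":0,"ay":0,"az":0},{"dx":-31.2,"dy":-22.4,"dz":0,"ax":0,"ay":0,"az":0},{"dx":-31.2,"dy":-22.4,"dz":0,"ax":0,"ay":0,"az":0},{"dx":-31.2,"dy":-22.4,"dz":0,"ax":0,"ay":0,"az":0},{"dx":-31.2,"dy":-22.4,"dz":0,"ax":0,"ay":0,"az":0},{"dx":-31.2,"dy":-22.4,"dz":0,"ax":0,"ay":0,"az":0},{"dx":-31.2,"dy":-22.4,"dz":0,"ax":0,"ay":0,"az":0},{"dx":-31.2,"dy":-22.4,"dz":0,"ax":0,"ay":0,"az":0},{"dx":-31.2,"dy":-22.4,"dz":0,"ax":0,"ay":0,"az":0},{"dx":-31.2,"dy":-22.4,"dz":0,"ax":0,"ay":0,"az":0},{"dx":-31.2,"dy":-22.4,"dz":0,"ax":0,"ay":0,"az":0},{"dx":-31.2,"dy":-22.4,"dz":0,"ax":0,"ay":0,"az":0},{"dx":-2,"dy":-1,"dz":0,"ax":0,"ay":0,"az":0},{"dx":0,"dy":0,"dz":0,"ax":0,"ay":0,"az":0},{"dx":0,"dy":0,"dz":0,"ax":0,"ay":0,"az":0},{"dx":0,"dy":0,"dz":0,"ax":0,"ay":0,"az":0},{"dx":0,"dy":0,"dz":0,"ax":0,"ay":0,"az":0}]'
python3 - <<'E'
from h import *
go(.5127,-.2672,.2900,32)
E
```

```text
time: 24.25
tool_pos: [0.5124, -0.2653, 0.351]
tcp_rot: [-1.52, -2.748, -0.001]
wrist_force: [0.7, 0.3, -5.3]
width: 0.145
grip_force: 79.1
tool [ 0.5124 -0.2653  0.351 ] ang 32.12 tilt [-0.06  0.06] q6 -1.08 t 24.2 F [ 0.7  0.3 -5.3] w 0.145 79.1
  d(mm) [-1.9 -0.8 61. ] n>= 2 az 0.1
```

```bash

python3 -m jog '[{"dx":-1.9,"dy":-0.8,"dz":25,"ax":0,"ay":0,"az":0.1},{"dx":0,"dy":0,"dz":25,"ax":0,"ay":0,"az":0},{"dx":0,"dy":0,"dz":9,"ax":0,"ay":0,"az":0},{"dx":0,"dy":0,"dz":0,"ax":0,"ay":0,"az":0},{"dx":0,"dy":0,"dz":0,"ax":0,"ay":0,"az":0},{"dx":0,"dy":0,"dz":0,"ax":0,"ay":0,"az":0}]'
python3 -m jog '[{"dx":0,"dy":0,"dz":4,"ax":0,"ay":0,"az":0},{"dx":0,"dy":0,"dz":4,"ax":0,"ay":0,"az":0},{"dx":0,"dy":0,"dz":4,"ax":0,"ay":0,"az":0},{"dx":0,"dy":0,"dz":0,"ax":0,"ay":0,"az":0}]'
python3 -m jog '[{"dx":0,"dy":0,"dz":3,"ax":0,"ay":0,"az":0},{"dx":0,"dy":0,"dz":2,"ax":0,"ay":0,"az":0},{"dx":0,"dy":0,"dz":0,"ax":0,"ay":0,"az":0}]'
python3 - <<'E'
from h import *
go(.5127,-.2672,.2576,32)
E
```

```text
time: 24.75
tool_pos: [0.5135, -0.2686, 0.2941]
tcp_rot: [1.523, 2.745, -0.0]
wrist_force: [0.7, -0.1, -4.8]
width: 0.14
grip_force: 79.1
time: 25.08
tool_pos: [0.5124, -0.2686, 0.2799]
tcp_rot: [-1.525, -2.745, -0.0]
wrist_force: [-1.1, 0.1, -5.6]
width: 0.147
grip_force: 79.2
time: 25.33
tool_pos: [0.5125, -0.2687, 0.2749]
tcp_rot: [-1.525, -2.745, -0.0]
wrist_force: [-0.2, 1.3, -5.3]
width: 0.142
grip_force: 79.2
tool [ 0.5125 -0.2687  0.2749] ang 31.9 tilt [-0.05  0.03] q6 -1.08 t 25.3 F [-0.2  1.3 -5.3] w 0.142 79.2
  d(mm) [ 1.1  1.  17.3] n>= 1 az -0.1
```

```bash

python3 -m jog '[{"dx":1,"dy":0.7,"dz":1,"ax":0,"ay":0,"az":0},{"dx":0,"dy":0,"dz":2,"ax":0,"ay":0,"az":0},{"dx":0,"dy":0,"dz":0,"ax":0,"ay":0,"az":0}]'
python3 -m jog '[{"dx":0,"dy":0,"dz":2,"ax":0,"ay":0,"az":0},{"dx":0,"dy":0,"dz":2,"ax":0,"ay":0,"az":0},{"dx":0,"dy":0,"dz":0,"ax":0,"ay":0,"az":0}]'
python3 -m jog '[{"dx":0,"dy":0,"dz":2,"ax":0,"ay":0,"az":0},{"dx":0,"dy":0,"dz":2,"ax":0,"ay":0,"az":0},{"dx":0,"dy":0,"dz":0,"ax":0,"ay":0,"az":0}]'
```

```text
time: 25.58
tool_pos: [0.5127, -0.2674, 0.2722]
tcp_rot: [-1.525, -2.746, -0.0]
wrist_force: [-0.7, -0.0, -5.6]
width: 0.14
grip_force: 79.2
time: 25.83
tool_pos: [0.5126, -0.2674, 0.2681]
tcp_rot: [-1.525, -2.746, -0.0]
wrist_force: [0.1, 0.1, -5.5]
width: 0.142
grip_force: 79.2
time: 26.08
tool_pos: [0.5126, -0.2674, 0.264]
tcp_rot: [-1.525, -2.746, -0.0]
wrist_force: [0.2, -0.7, -4.3]
width: 0.146
grip_force: 79.2
```

```bash

python3 -m jog '[{"dx":0,"dy":0,"dz":2,"ax":0,"ay":0,"az":0},{"dx":0,"dy":0,"dz":1.5,"ax":0,"ay":0,"az":0},{"dx":0,"dy":0,"dz":0,"ax":0,"ay":0,"az":0}]'
python3 -m jog '[{"dx":0,"dy":0,"dz":1.5,"ax":0,"ay":0,"az":0},{"dx":0,"dy":0,"dz":0.5,"ax":0,"ay":0,"az":0},{"dx":0,"dy":0,"dz":0,"ax":0,"ay":0,"az":0}]'
python3 -m jog '[{"dx":0,"dy":0,"dz":0.8,"ax":0,"ay":0,"az":0},{"dx":0,"dy":0,"dz":0,"ax":0,"ay":0,"az":0}]'
python3 -m jog '[{"dx":0,"dy":0,"dz":0.8,"ax":0,"ay":0,"az":0},{"dx":0,"dy":0,"dz":0,"ax":0,"ay":0,"az":0}]'
```

```text
time: 26.33
tool_pos: [0.5127, -0.2674, 0.2608]
tcp_rot: [-1.525, -2.746, -0.0]
wrist_force: [-0.1, 1.2, -4.4]
width: 0.142
grip_force: 79.2
time: 26.58
tool_pos: [0.5127, -0.2675, 0.2587]
tcp_rot: [-1.525, -2.746, 0.0]
wrist_force: [-1.0, 0.6, -5.2]
width: 0.146
grip_force: 79.2
time: 26.75
tool_pos: [0.5127, -0.2675, 0.258]
tcp_rot: [-1.525, -2.746, 0.0]
wrist_force: [-0.5, 1.0, -4.5]
width: 0.145
grip_force: 79.3
time: 26.92
tool_pos: [0.5128, -0.2674, 0.2576]
tcp_rot: [-1.525, -2.746, -0.0]
wrist_force: [-1.6, 1.7, -3.9]
width: 0.142
grip_force: 79.6
```

```bash

python3 -m jog '[{"dx":0,"dy":0,"dz":0.8,"ax":0,"ay":0,"az":0},{"dx":0,"dy":0,"dz":0.5,"ax":0,"ay":0,"az":0},{"dx":0,"dy":0,"dz":0,"ax":0,"ay":0,"az":0}]'
python3 -m jog '[{"dx":0,"dy":0,"dz":0,"ax":0,"ay":0,"az":0},{"dx":0,"dy":0,"dz":0,"ax":0,"ay":0,"az":0},{"dx":0,"dy":0,"dz":0,"ax":0,"ay":0,"az":0},{"dx":0,"dy":0,"dz":0,"ax":0,"ay":0,"az":0}]' 0.35
python3 -m jog '[{"dx":0,"dy":0,"dz":-10,"ax":0,"ay":0,"az":0},{"dx":0,"dy":0,"dz":-25,"ax":0,"ay":0,"az":0},{"dx":0,"dy":0,"dz":-35,"ax":0,"ay":0,"az":0},{"dx":0,"dy":0,"dz":-30,"ax":0,"ay":0,"az":0},{"dx":0,"dy":0,"dz":0,"ax":0,"ay":0,"az":0},{"dx":0,"dy":0,"dz":0,"ax":0,"ay":0,"az":0},{"dx":0,"dy":0,"dz":0,"ax":0,"ay":0,"az":0}]'
python3 - <<'E'
from h import *
w=cam('wrist');si=cam('side');sc=cam('scene'); pickle.dump((w,si,sc),open('c8.pkl','wb'))
go(.427,.0238,.30,87.1)
E
```

```text
time: 27.17
tool_pos: [0.5128, -0.2674, 0.2576]
tcp_rot: [-1.525, -2.746, -0.0]
wrist_force: [-4.8, 5.2, 5.2]
width: 0.144
grip_force: 80.7
time: 27.5
tool_pos: [0.5133, -0.2679, 0.2568]
tcp_rot: [1.525, 2.745, -0.0]
wrist_force: [0.2, 0.0, 0.4]
width: 0.354
grip_force: 0.0
time: 28.08
tool_pos: [0.5128, -0.2675, 0.3567]
tcp_rot: [1.525, 2.746, -0.0]
wrist_force: [-0.4, -0.1, -0.1]
width: 0.349
grip_force: 0.0
tool [ 0.5122 -0.2672  0.3545] ang 31.9 tilt [-0.15  0.08] q6 -1.08 t 28.2 F [-0.7  0.  -0.2] w 0.353 0.0
  d(mm) [292.   81.5  55.2] n>= 8 az -55.2
```

```bash

python3 -m jog '[{"dx":36.5,"dy":10.2,"dz":0,"ax":0,"ay":0,"az":0},{"dx":36.5,"dy":10.2,"dz":0,"ax":0,"ay":0,"az":0},{"dx":36.5,"dy":10.2,"dz":0,"ax":0,"ay":0,"az":0},{"dx":36.5,"dy":10.2,"dz":0,"ax":0,"ay":0,"az":0},{"dx":36.5,"dy":10.2,"dz":0,"ax":0,"ay":0,"az":0},{"dx":36.5,"dy":10.2,"dz":0,"ax":0,"ay":0,"az":0},{"dx":36.5,"dy":10.2,"dz":0,"ax":0,"ay":0,"az":0},{"dx":36.5,"dy":10.2,"dz":0,"ax":0,"ay":0,"az":0},{"dx":0,"dy":0,"dz":7,"ax":0,"ay":0,"az":-6.9},{"dx":0,"dy":0,"dz":7,"ax":0,"ay":0,"az":-6.9},{"dx":0,"dy":0,"dz":7,"ax":0,"ay":0,"az":-6.9},{"dx":0,"dy":0,"dz":7,"ax":0,"ay":0,"az":-6.9},{"dx":0,"dy":0,"dz":7,"ax":0,"ay":0,"az":-6.9},{"dx":0,"dy":0,"dz":7,"ax":0,"ay":0,"az":-6.9},{"dx":0,"dy":0,"dz":7,"ax":0,"ay":0,"az":-6.9},{"dx":0,"dy":0,"dz":7,"ax":0,"ay":0,"az":-6.9},{"dx":0,"dy":0,"dz":0,"ax":0,"ay":0,"az":0},{"dx":0,"dy":0,"dz":0,"ax":0,"ay":0,"az":0},{"dx":0,"dy":0,"dz":0,"ax":0,"ay":0,"az":0}]' 0.8
python3 - <<'E'
from h import *
w=cam('wrist'); pickle.dump(w,open('c9.pkl','wb'))
for t in (55,62,70,80): blob(w,(.427,.0238),.014,t)
for t in (62,70,80): blob(pickle.load(open('c0.pkl','rb'))[2],(.427,.0238),.014,t)
go(.427,.0238,.178,87.1)
E
```

```text
time: 29.82
tool_pos: [0.4277, 0.0235, 0.2999]
tcp_rot: [-0.084, -3.14, 0.0]
wrist_force: [-0.0, 0.1, -0.2]
width: 0.8
grip_force: 0.0
blob 0 [     0      0    560    420 188270] [0.4315 0.0233 0.014 ] len 0.6199 yaw 87.0 ((279.5, 209.5), (419.0, 559.0), 90.0)
blob 7 [ 266  150   33   89 2337] [0.4185 0.026  0.014 ] len 0.0742 yaw 177.1 ((282.0, 194.0), (88.0, 32.0), 90.0)
blob 10 [ 265  148   35  108 3357] [0.4248 0.0257 0.014 ] len 0.0917 yaw 177.1 ((282.0, 201.5), (107.0, 34.0), 90.0)
blob 14 [ 265  147   36  110 3538] [0.4248 0.0261 0.014 ] len 0.0935 yaw 177.1 ((282.5, 201.5), (109.0, 35.0), 90.0)
blob 6 [ 56 155  57  19 818] [0.4269 0.0247 0.014 ] len 0.0916 yaw 177.0 ((84.0, 164.0), (56.0, 18.0), 0.0)
blob 8 [  55  154   60   21 1094] [0.4277 0.0246 0.014 ] len 0.0963 yaw 177.0 ((84.5, 164.0), (59.0, 20.0), 0.0)
blob 11 [  55  153   61   22 1173] [0.4286 0.0252 0.014 ] len 0.0978 yaw 177.0 ((85.0, 163.5), (21.0, 60.0), 90.0)
tool [0.4279 0.0235 0.3002] ang 86.96 tilt [-0.01 -0.  ] q6 -1.52 t 29.9 F [-0.3  0.2 -0.1] w 0.801 0.0
  d(mm) [  0.9   0.3 122.2] n>= 3 az -0.1
```

```bash

python3 -m jog '[{"dx":1.4,"dy":2,"dz":38,"ax":0,"ay":0,"az":0},{"dx":0,"dy":0,"dz":38,"ax":0,"ay":0,"az":0},{"dx":0,"dy":0,"dz":30,"ax":0,"ay":0,"az":0},{"dx":0,"dy":0,"dz":13,"ax":0,"ay":0,"az":0},{"dx":0,"dy":0,"dz":4,"ax":0,"ay":0,"az":0},{"dx":0,"dy":0,"dz":0,"ax":0,"ay":0,"az":0},{"dx":0,"dy":0,"dz":0,"ax":0,"ay":0,"az":0}]'
python3 -m jog '[{"dx":0,"dy":0,"dz":0,"ax":0,"ay":0,"az":0},{"dx":0,"dy":0,"dz":0,"ax":0,"ay":0,"az":0},{"dx":0,"dy":0,"dz":0,"ax":0,"ay":0,"az":0},{"dx":0,"dy":0,"dz":0,"ax":0,"ay":0,"az":0},{"dx":0,"dy":0,"dz":0,"ax":0,"ay":0,"az":0},{"dx":0,"dy":0,"dz":0,"ax":0,"ay":0,"az":0},{"dx":0,"dy":0,"dz":0,"ax":0,"ay":0,"az":0},{"dx":0,"dy":0,"dz":0,"ax":0,"ay":0,"az":0},{"dx":0,"dy":0,"dz":0,"ax":0,"ay":0,"az":0}]' 0 40
python3 -m jog '[{"dx":0,"dy":0,"dz":-15,"ax":0,"ay":0,"az":0},{"dx":0,"dy":0,"dz":-35,"ax":0,"ay":0,"az":0},{"dx":0,"dy":0,"dz":-40,"ax":0,"ay":0,"az":0},{"dx":0,"dy":0,"dz":-40,"ax":0,"ay":0,"az":0},{"dx":0,"dy":0,"dz":-40,"ax":0,"ay":0,"az":0},{"dx":0,"dy":0,"dz":-10,"ax":0,"ay":0,"az":6.9},{"dx":0,"dy":0,"dz":0,"ax":0,"ay":0,"az":6.9},{"dx":0,"dy":0,"dz":0,"ax":0,"ay":0,"az":6.9},{"dx":0,"dy":0,"dz":0,"ax":0,"ay":0,"az":6.9},{"dx":0,"dy":0,"dz":0,"ax":0,"ay":0,"az":6.9},{"dx":0,"dy":0,"dz":0,"ax":0,"ay":0,"az":6.9},{"dx":0,"dy":0,"dz":0,"ax":0,"ay":0,"az":6.9},{"dx":0,"dy":0,"dz":0,"ax":0,"ay":0,"az":6.9},{"dx":0,"dy":0,"dz":0,"ax":0,"ay":0,"az":0},{"dx":0,"dy":0,"dz":0,"ax":0,"ay":0,"az":0}]'
python3 - <<'E'
from h import *
go(.513,-.2675,.36,32)
E
```

```text
time: 30.45
tool_pos: [0.4274, 0.0256, 0.1782]
tcp_rot: [0.081, 3.139, 0.0]
wrist_force: [-0.8, -0.2, -0.1]
width: 0.799
grip_force: 0.0
time: 31.2
tool_pos: [0.4273, 0.0255, 0.1785]
tcp_rot: [0.08, 3.138, -0.0]
wrist_force: [-0.8, -0.2, 5.4]
width: 0.313
grip_force: 39.0
time: 32.45
tool_pos: [0.4262, 0.0256, 0.3571]
tcp_rot: [-1.521, -2.749, 0.0]
wrist_force: [1.2, -0.0, -1.5]
width: 0.312
grip_force: 40.3
tool [0.4262 0.0256 0.3571] ang 32.09 tilt [-0.02 -0.  ] q6 -0.56 t 32.5 F [ 1.2 -0.  -1.5] w 0.312 40.3
  d(mm) [-294.4  -82.1   -3. ] n>= 8 az 0.1
```

```bash

python3 -m jog '[{"dx":-20,"dy":-6,"dz":0,"ax":0,"ay":0,"az":0},{"dx":-34.3,"dy":-9.5,"dz":0,"ax":0,"ay":0,"az":0},{"dx":-34.3,"dy":-9.5,"dz":0,"ax":0,"ay":0,"az":0},{"dx":-34.3,"dy":-9.5,"dz":0,"ax":0,"ay":0,"az":0},{"dx":-34.3,"dy":-9.5,"dz":0,"ax":0,"ay":0,"az":0},{"dx":-34.3,"dy":-9.5,"dz":0,"ax":0,"ay":0,"az":0},{"dx":-34.3,"dy":-9.5,"dz":0,"ax":0,"ay":0,"az":0},{"dx":-34.3,"dy":-9.5,"dz":0,"ax":0,"ay":0,"az":0},{"dx":-34.3,"dy":-9.5,"dz":0,"ax":0,"ay":0,"az":0},{"dx":0,"dy":0,"dz":0,"ax":0,"ay":0,"az":0},{"dx":0,"dy":0,"dz":0,"ax":0,"ay":0,"az":0},{"dx":0,"dy":0,"dz":0,"ax":0,"ay":0,"az":0}]' >/dev/null
python3 - <<'E'
from h import *
go(.513,-.2675,.30,32)
w=cam('wrist');si=cam('side');sc=cam('scene')
fr=[l+[0,0,.052] for l in pickle.load(open('fr.pkl','rb'))]
P=(.513,-.2675,-58)
a=draw(w,fr,P,80,0,400,420,1); 
b=np.vstack([crop(sc,270,195,125,125,1.68),crop(si,275,80,125,125,1.68)])
print(a.shape,b.shape)
b=np.hstack([crop(sc,275,220,110,120,1.75*2)[:300],])
r=np.vstack([cv2.resize(crop(sc,280,215,110,80,5),(400,291)),cv2.resize(crop(si,280,110,110,80,5),(400,291))])
cv2.imwrite('pics/t9.png',np.hstack([cv2.resize(crop(w,110,20,320,400,1.455),(400,582)) if 0 else cv2.resize(draw(w,fr,P,140,0,280,407,1.455),(400,582)),r]))
E
```

```text
tool [ 0.5121 -0.2677  0.3566] ang 31.96 tilt [-0.07  0.07] q6 -1.08 t 33.5 F [ 0.2  0.9 -2.8] w 0.31 40.2
  d(mm) [-0.4  0.8 56.6] n>= 2 az -0.0
(420, 400, 3) (420, 210, 3)
```

View pics/t9.png

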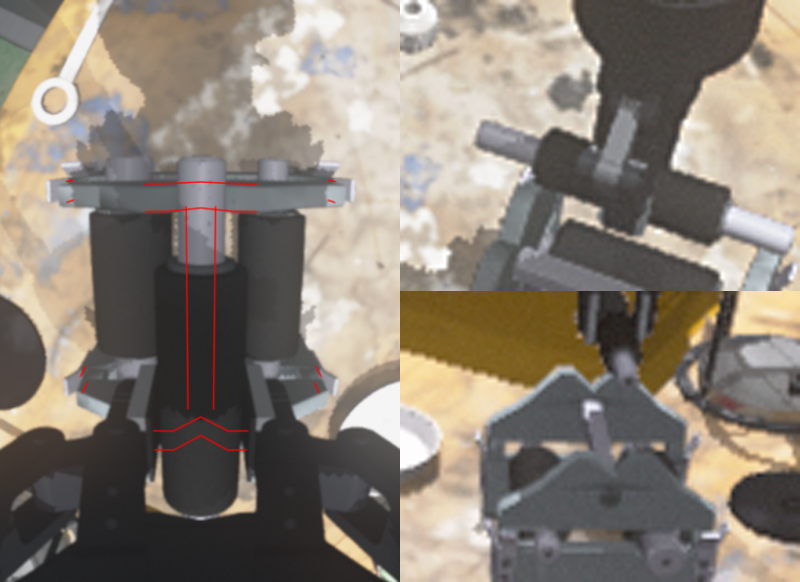

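The frame stands square in its guides and matches the overlay. All the lower journals are in their grooves, and the small roller is centred above the top grooves. Lowering.

```bash

python3 -m jog '[{"dx":0,"dy":0.5,"dz":20,"ax":0,"ay":0,"az":0},{"dx":0,"dy":0,"dz":20,"ax":0,"ay":0,"az":0},{"dx":0,"dy":0,"dz":14,"ax":0,"ay":0,"az":0},{"dx":0,"dy":0,"dz":5,"ax":0,"ay":0,"az":0},{"dx":0,"dy":0,"dz":1,"ax":0,"ay":0,"az":0},{"dx":0,"dy":0,"dz":0,"ax":0,"ay":0,"az":0},{"dx":0,"dy":0,"dz":0,"ax":0,"ay":0,"az":0}]'
python3 -m jog '[{"dx":0,"dy":0,"dz":1.0,"ax":0,"ay":0,"az":0},{"dx":0,"dy":0,"dz":1.0,"ax":0,"ay":0,"az":0},{"dx":0,"dy":0,"dz":0,"ax":0,"ay":0,"az":0}]'
python3 -m jog '[{"dx":0,"dy":0,"dz":1.0,"ax":0,"ay":0,"az":0},{"dx":0,"dy":0,"dz":1.0,"ax":0,"ay":0,"az":0},{"dx":0,"dy":0,"dz":0,"ax":0,"ay":0,"az":0}]'
```

```text
time: 34.18
tool_pos: [0.5134, -0.2673, 0.2985]
tcp_rot: [1.523, 2.745, -0.0]
wrist_force: [-0.0, 0.1, -1.2]
width: 0.312
grip_force: 40.3
time: 34.43
tool_pos: [0.5131, -0.2676, 0.2958]
tcp_rot: [1.525, 2.745, -0.0]
wrist_force: [0.6, -1.4, -2.6]
width: 0.31
grip_force: 40.3
time: 34.68
tool_pos: [0.5128, -0.2674, 0.2929]
tcp_rot: [-1.525, -2.746, 0.0]
wrist_force: [-0.5, -0.1, -2.0]
width: 0.312
grip_force: 40.3
```

```bash

python3 -m jog '[{"dx":0,"dy":0,"dz":1.5,"ax":0,"ay":0,"az":0},{"dx":0,"dy":0,"dz":1.5,"ax":0,"ay":0,"az":0},{"dx":0,"dy":0,"dz":0,"ax":0,"ay":0,"az":0}]'
python3 -m jog '[{"dx":0,"dy":0,"dz":1.0,"ax":0,"ay":0,"az":0},{"dx":0,"dy":0,"dz":0.7,"ax":0,"ay":0,"az":0},{"dx":0,"dy":0,"dz":0,"ax":0,"ay":0,"az":0}]'
python3 -m jog '[{"dx":0,"dy":0,"dz":0.7,"ax":0,"ay":0,"az":0},{"dx":0,"dy":0,"dz":0,"ax":0,"ay":0,"az":0},{"dx":0,"dy":0,"dz":0,"ax":0,"ay":0,"az":0}]'
```

```text
time: 34.93
tool_pos: [0.5127, -0.2674, 0.2897]
tcp_rot: [-1.525, -2.746, -0.0]
wrist_force: [-0.8, -0.6, -1.7]
width: 0.312
grip_force: 40.3
time: 35.18
tool_pos: [0.5128, -0.2674, 0.2882]
tcp_rot: [-1.525, -2.746, 0.0]
wrist_force: [-0.1, -0.4, -1.9]
width: 0.312
grip_force: 40.2
time: 35.43
tool_pos: [0.5129, -0.2675, 0.2878]
tcp_rot: [1.525, 2.746, -0.0]
wrist_force: [0.1, -0.2, -1.7]
width: 0.31
grip_force: 40.2
```

```bash

python3 -m jog '[{"dx":0,"dy":0,"dz":0.7,"ax":0,"ay":0,"az":0},{"dx":0,"dy":0,"dz":0,"ax":0,"ay":0,"az":0}]'
python3 -m jog '[{"dx":0,"dy":0,"dz":0.5,"ax":0,"ay":0,"az":0},{"dx":0,"dy":0,"dz":0,"ax":0,"ay":0,"az":0}]'
python3 -m jog '[{"dx":0,"dy":0,"dz":0.5,"ax":0,"ay":0,"az":0},{"dx":0,"dy":0,"dz":0,"ax":0,"ay":0,"az":0}]'
```

```text
time: 35.6
tool_pos: [0.513, -0.2675, 0.2876]
tcp_rot: [1.525, 2.746, 0.0]
wrist_force: [-2.0, 0.3, 1.9]
width: 0.307
grip_force: 40.7
time: 35.77
tool_pos: [0.513, -0.2675, 0.2876]
tcp_rot: [1.525, 2.746, -0.0]
wrist_force: [-2.0, 1.1, 4.6]
width: 0.313
grip_force: 41.0
time: 35.93
tool_pos: [0.513, -0.2675, 0.2875]
tcp_rot: [1.525, 2.746, -0.0]
wrist_force: [-4.0, 2.1, 7.1]
width: 0.307
grip_force: 41.2
```

```bash

python3 -m jog '[{"dx":0,"dy":0,"dz":0,"ax":0,"ay":0,"az":0},{"dx":0,"dy":0,"dz":0,"ax":0,"ay":0,"az":0},{"dx":0,"dy":0,"dz":0,"ax":0,"ay":0,"az":0}]' 0.38
python3 -m jog '[{"dx":0,"dy":0,"dz":0,"ax":0,"ay":0,"az":0},{"dx":0,"dy":0,"dz":0,"ax":0,"ay":0,"az":0},{"dx":0,"dy":0,"dz":-8,"ax":0,"ay":0,"az":0},{"dx":0,"dy":0,"dz":-20,"ax":0,"ay":0,"az":0},{"dx":0,"dy":0,"dz":-35,"ax":0,"ay":0,"az":0},{"dx":0,"dy":0,"dz":-40,"ax":0,"ay":0,"az":0},{"dx":0,"dy":0,"dz":-40,"ax":0,"ay":0,"az":0},{"dx":0,"dy":0,"dz":0,"ax":0,"ay":0,"az":0},{"dx":0,"dy":0,"dz":0,"ax":0,"ay":0,"az":0},{"dx":0,"dy":0,"dz":0,"ax":0,"ay":0,"az":0}]' 0.55
python3 - <<'E'
from h import *
w=cam('wrist')
for t in (55,62,70,80): blob(w,(.513,-.2675),.123,t)
s=pts((.513,-.2675,-58),[[-.075,0,.123],[-.06,0,.123],[.06,0,.123],[.075,0,.123]])
g=w['img'].mean(2)
# brightness profile along the axis through journals
ax=np.linspace(-.095,.095,39); q=proj(w,pts((.513,-.2675,-58),np.c_[ax*1,0*ax,0*ax+.128]))
print([(int(round(a*1e3)),int(g[int(v),int(u)])) for a,(u,v) in zip(ax,q) if 0<=v<420])
E
```

```text
time: 36.18
tool_pos: [0.5129, -0.2675, 0.286]
tcp_rot: [1.525, 2.746, -0.0]
wrist_force: [0.9, -0.4, -0.2]
width: 0.378
grip_force: 0.0
time: 37.02
tool_pos: [0.5127, -0.2674, 0.4296]
tcp_rot: [1.525, 2.746, 0.0]
wrist_force: [0.5, 0.8, -0.7]
width: 0.547
grip_force: 0.0
blob 1 [ 252  140   44   97 2545] [ 0.5034 -0.2618  0.123 ] len 0.087 yaw 123.2 ((272.94818115234375, 187.6871795654297), (96.2464370727539, 42.5255012512207), 88.36341857910156)
blob 1 [ 238  139   59  105 4556] [ 0.5005 -0.2674  0.123 ] len 0.0957 yaw 123.1 ((266.79193115234375, 191.2371826171875), (105.08872985839844, 56.92690658569336), 88.23760986328125)
blob 2 [ 219  138  117  111 9348] [ 0.5089 -0.264   0.123 ] len 0.1026 yaw 31.9 ((277.0, 193.0), (110.0, 116.0), 90.0)
blob 6 [  212   137   135   119 11604] [ 0.5125 -0.2655  0.123 ] len 0.1192 yaw 31.0 ((279.6213073730469, 196.4942626953125), (133.99977111816406, 117.86524963378906), 0.8680514693260193)
[(-95, 120), (-90, 111), (-85, 106), (-80, 109), (-75, 127), (-70, 141), (-65, 140), (-60, 140), (-55, 145), (-50, 218), (-45, 96), (-40, 57), (-35, 55), (-30, 54), (-25, 54), (-20, 53), (-15, 52), (-10, 53), (-5, 53), (0, 53), (5, 53), (10, 54), (15, 55), (20, 56), (25, 57), (30, 58), (35, 64), (40, 65), (45, 99), (50, 209), (55, 211), (60, 212), (65, 213), (70, 213), (75, 170), (80, 143), (85, 177), (90, 173), (95, 177)]
```

The brightness profile puts the cover at −45…+45 mm and the journals out to ±75, so the roller is seated and centred. Handing in.

```bash
python3 -c "
from workcell import bot
print(bot.finish_job())"
```

```text
the job is handed in; nothing more can be done
None
```

I racked all three rollers and the upper frame in the order asked, each set down gently and let go, and handed the job in at about 37 s with the gripper clear; the judge's result was not shown.

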